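# Log sample bottles at the code reader

## Robot

A 6-joint arm with a two-finger parallel gripper is mounted at the origin on the work surface. World frame = base frame: x ahead of the robot, y to its left, z up, the work surface at z = 0. Lengths are in mm, angles in rad, forces in N, time in s.
With the tool pointing down it reaches from about 350 to 975 mm from the base axis. Payload 7.1 kg.
Tool frame: the origin (TCP) lies on the front face of the gripper's body, between the roots of the fingers; the fingertips stand 80 mm ahead of it and the grasp point (between the pads) lies 61 mm ahead of it (ctrl.tcp_to_grasp is the distance from the TCP to the grasp point, in mm); z points along the fingers, y is the direction in which the jaws open and shut (so a half turn about z gives the same grasp; the last joint's range is limited). The gripper opens to 88 mm and grips with 3 to 60 N. Pads are 20 mm wide; open, the fingers measure 115 mm over their backs; the gripper's body (75 mm by 178 mm) begins 61 mm behind the grasp point.
Start: joints at [-1.257, 0.423, 1.63, -0, 1.089, -0.019], TCP at [204.199, -590.685, 302.675] pointing down, gripper open.
Joint ranges: [-3, 3], [-0.9, 2.11], [0.09, 2.58], [-1.31, 4.45], [0.11, 2.69], [-2.54, 2.54]. Speed limits (rad/s): [2.39, 2.39, 3.01, 3.14, 3.14, 3.14].

## Interface

Orientations are given as a rotation vector (axis times angle).
In Python, from workcell import telemetry, get_image, ctrl gives the robot as it stands.
- The arm moves only by the tool send_rows, never from a script. Its argument "rows" is a list of rows, each a list of 5 numbers: the shift along the tool's x, y, z in m, then the turn about the tool's z in rad, then the opening, from -1 (shut) to 1 (fully open). A call has 1 to 5 rows; each row shifts and turns the commanded pose from where the row before left it, along the tool's axes as they then stand; what a row does not reach is not made up. A row lasts 1/10 s, in which the tool goes at most 50 mm and 8.59 degrees, less where a joint would pass 70% of its speed; a pose out of reach is approached as far as the arm can. A call with a gripper value outside its range is refused whole. The fingers move at their own pace and stop on an object; the grip force is fixed at half the most. Time passes only in rows, so rows that do not move let the fingers close. It gives the time, the measured TCP pose, the force and the opening at its end, in the units of the state.
- telemetry.get_obs(): the state, without advancing time (a new reading comes with each control period).
- get_image(name): name is "scene" or "top"; returns a dict with "color" (384x512x3 uint8, blue, green, red), "z_map" (384x512 float32, mm along the optical axis (not along the pixel's ray), 0 where there is no reading), "camera_matrix" (3x3 intrinsics, pixels), "k1" (the pictures are not rectified: a ray, as slopes to the right and down, at radius r is drawn at 1 + k1 r^2 times it, then the intrinsics apply), "rvec" (rotation vector, rad) and "tvec" (3), from world to camera coordinates, as OpenCV has them. Camera axes: x right, y down, z forward; pixel columns grow to the right and rows downward; lengths in mm; the calibration is good to about 2 mm. A picture is of the moment at which its call begins.
- ctrl.close_job(): hands the job in, once; it reports no verdict.
The state is a dict: "t": time; "qpos": joint angles; "qvel": joint speeds; "joint_torque": joint torques, N m; "ee_pos": TCP position; "orientation": TCP orientation; "ft_force": force on the tool from outside, world axes, zero at the start; "moment": the same for the moment, N m; "width": finger opening in mm.
Only numpy, scipy, OpenCV 4.12 (cv2) and the standard library are available. Lean on these libraries where they do the work, as an engineer would, in place of code of your own. Each camera call takes 0.05 s, during which the arm holds its last target.

## Task

Log in the amber sample bottles waiting on the blue mat: stand every one on a ring of its own on the code reader, with its white code label facing the reader's dark window, and when all of them stand so, take the stylus from its stand and with its tip press the recessed orange record button all the way down for about half a second. Then put the stylus back upright in its stand and move all the bottles, standing, into the white tray. Leave the beaker, flask and wash bottle where they are.

Things in the scene. Friction and masses are not known exactly. Their poses are not given: they have to be found in the camera images.
- bottle_a: Amber sample bottle, upright, 100 mm tall, 0.15 to 0.31 kg; two or three of the three are present (else None). Glass 66 mm in diameter to 58 mm up; ribbed blue cap 48 mm in diameter, 73 to 100 mm up. Origin: centre of the underside; z up; +x points out through its white code label. A 10 mm white paper seal runs from the label up over the cap to the middle of its top, so it shows from above.
- bottle_b: Amber sample bottle, upright, 100 mm tall, 0.15 to 0.31 kg; two or three of the three are present (else None). Glass 66 mm in diameter to 58 mm up; ribbed blue cap 48 mm in diameter, 73 to 100 mm up. Origin: centre of the underside; z up; +x points out through its white code label. A 10 mm white paper seal runs from the label up over the cap to the middle of its top, so it shows from above.
- bottle_c: Amber sample bottle, upright, 100 mm tall, 0.15 to 0.31 kg; two or three of the three are present (else None). Glass 66 mm in diameter to 58 mm up; ribbed blue cap 48 mm in diameter, 73 to 100 mm up. Origin: centre of the underside; z up; +x points out through its white code label. A 10 mm white paper seal runs from the label up over the cap to the middle of its top, so it shows from above.
- label_a (a point): Middle of the white barred label on bottle_a, on the glass 33 mm out from the bottle's axis along its +x, 30 mm above its underside.
- label_b (a point): Middle of the white barred label on bottle_b, on the glass 33 mm out from the bottle's axis along its +x, 30 mm above its underside.
- label_c (a point): Middle of the white barred label on bottle_c, on the glass 33 mm out from the bottle's axis along its +x, 30 mm above its underside.
- reader: Fixed code reader: grey base plate 10 mm thick with three rings in a row, behind them a white head with a long dark window. Origin: under the plate (bench level) below the middle ring; +x from the rings to the window, y along the rings, z up. Plate x -55 to 145, head x 65 (window) to 133, y -155 to 155 mm, 105 mm tall. The button's well, yellow framed, is in the head's top at x 99, y 95 mm.
- ring0 (a point): Centre of printed ring 0 (76 mm across, flat, no rim) on top of the reader's base plate, 10 mm above the bench, at y = -95 mm in the reader's frame; a bottle stands here.
- ring1 (a point): Centre of printed ring 1 (76 mm across, flat, no rim) on top of the reader's base plate, 10 mm above the bench, at y = 0 mm in the reader's frame; a bottle stands here.
- ring2 (a point): Centre of printed ring 2 (76 mm across, flat, no rim) on top of the reader's base plate, 10 mm above the bench, at y = 95 mm in the reader's frame; a bottle stands here.
- record_button (a joint): Travel of the orange record button, 0 at rest, 0.004 m fully down; springs back by itself; takes about 4.3 N to push fully down.
- record_top (a point): Centre of the top face of the record button (15.6 mm in diameter), which at rest lies 10 mm below the head's top face (95 mm above the bench) at the bottom of an 18 mm wide round well; it is pressed straight down.
- stylus: Stylus, 150 mm long, 45 g, standing upright in its stand, tip down. Origin: the very end of the tip; z runs up along the stylus. Black tip 8 mm in diameter (0 to 12 mm), steel shank 7 mm (to 52 mm), collar 28 mm in diameter (52 to 57 mm), round orange handle 16 mm in diameter (57 to 150 mm, with a black band near its top).
- stand: Fixed stylus stand: aluminium block 44 x 44 mm on a round dark foot 62 mm across, 65 mm tall in all. Origin: centre of the underside, z up. A 17 mm bore runs straight down its middle from the top to 8 mm above the bench; the stylus hangs in it by the collar, tip 13 mm above the bench.
- mat: Blue receiving mat, fixed, 190 x 190 x 3 mm, on which the bottles stand at the start. Origin: centre of its underside.
- tray: White open tray, fixed, 200 x 200 mm outside, walls 5 mm thick and 28 mm high, floor 5 mm thick (its top 5 mm above the bench). Origin: centre of its underside; x and y along its sides. Room for three bottles 100 mm apart.
- beaker: Glass beaker, 68 mm across, 85 mm tall, standing loose on the bench; leave it alone. Origin: centre of its underside.
- flask: Glass volumetric flask with a red stopper, 54 mm across, 162 mm tall, standing loose; leave it alone. Origin: centre of its underside.
- washbottle: White wash bottle with a red top and spout, 64 mm across, about 160 mm tall, standing loose; leave it alone. Origin: centre of its underside.

How it is judged:
By the outcome, as a careful person would: the job done as asked, in the order asked, and still so for the second after the job is handed in, with the robot touching nothing.
Of bottle_a, bottle_b, bottle_c only 2 to 3 are there at a start; the rules pass over those that are not, and their reading is None.
At some moment in a run one of bottle_a, bottle_b, bottle_c may be knocked a few centimetres aside while the robot is not near it.
It also fails if it takes over 210 s, if anything falls off the work surface, if the arm or the gripper's body presses on something with over 40 N, if the wrist force passes 120 N, or if a joint passes its speed limit or range.

## Working session

There is one attempt and no reset: what is moved stays moved. The work goes in short steps, Python scripts to look and compute and a tool call to move; the robot and the scene stay as the last step left them, time stands still between calls to the robot, and variables do not carry over. Pictures are saved under pics/ and viewed, and the job is handed in when it is done.

Besides the shell and the picture viewer there is one more tool, called after "Request:" as name(argument=value, ...) on one line, values as JSON. send_rows: Moves the arm, as the interface text tells. Its arguments: {"type":"object","properties":{"rows":{"type":"array"}},"required":["rows"]}

```bash
ls; mkdir -p pics; cat > h.py <<'E'
import numpy as np, cv2
from workcell import telemetry, get_image, ctrl
def grab(n):
    im=get_image(n); im['R']=cv2.Rodrigues(np.array(im['rvec'],float))[0]; im['t']=np.array(im['tvec'],float).ravel(); return im
def rays(im,uv):
    uv=np.atleast_2d(np.array(uv,float)); K=np.array(im['camera_matrix']); 
    d=np.array([float(im['k1']),0,0,0,0])
    p=cv2.undistortPoints(uv.reshape(-1,1,2),K,d).reshape(-1,2)
    D=np.c_[p,np.ones(len(p))]@im['R']; C=-im['R'].T@im['t']
    return C,D
def onplane(im,uv,z):
    C,D=rays(im,uv); s=(z-C[2])/D[:,2]; return C+s[:,None]*D
def bydepth(im,uv):
    uv=np.atleast_2d(np.array(uv,int)); C,D=rays(im,uv); z=im['z_map'][uv[:,1],uv[:,0]]
    return C+z[:,None]*D
def proj(im,P):
    return cv2.projectPoints(np.atleast_2d(np.array(P,float)),np.array(im['rvec'],float),im['t'],np.array(im['camera_matrix']),np.array([float(im['k1']),0,0,0,0]))[0].reshape(-1,2)
def heights(im):
    H,W=im['z_map'].shape; v,u=np.mgrid[:H,:W]; uv=np.c_[u.ravel(),v.ravel()]
    return bydepth(im,uv).reshape(H,W,3)
E
python3 - <<'E'
from h import *
o=telemetry.get_obs(); print(o)
for n in('scene','top'):
    im=grab(n); print(n,im['camera_matrix'],im['k1'],-im['R'].T@im['t'],im['R'][2]); cv2.imwrite(f'pics/{n}0.png',cv2.resize(im['color'],(800,600),interpolation=cv2.INTER_CUBIC))
E
```

```text
pics
{'t': 0.0, 'qpos': array([-1.25698999e+00,  4.23837952e-01,  1.63071260e+00,  1.00285499e-05,
        1.08857424e+00, -1.90188423e-02]), 'qvel': array([ 2.13747571e-04, -6.36294119e-04, -1.37180675e-03,  3.51244065e-04,
       -6.15852150e-05,  1.44955335e-03]), 'joint_torque': array([ 5.88735111e-05, -5.44626224e+01, -2.73658812e+01,  6.44768123e-02,
        2.27706676e-02, -1.14117552e-04]), 'ee_pos': array([ 204.07505834, -590.27581746,  301.89452329]), 'orientation': array([-3.09669797e+00, -5.20132437e-01,  3.39482278e-04]), 'ft_force': array([ 1.19109171, -0.20425017,  0.13665067]), 'moment': array([ 0.00290987,  0.06767368, -0.00359446]), 'width': 88.04659502901306}
scene [[420.4548758    0.         256.78441892]
 [  0.         420.4548758  190.44397946]
 [  0.           0.           1.        ]] 0.04082981014113053 [1259.33728837  454.02035524  836.12356858] [-0.6419462  -0.39153879 -0.65924385]
top [[485.3384152    0.         258.88712753]
 [  0.         485.3384152  196.90929611]
 [  0.           0.           1.        ]] -0.14122580035331622 [ 377.82679132    2.33373473 1592.57945291] [ 0.11197029  0.00448163 -0.99370145]
```

View pics/scene0.png

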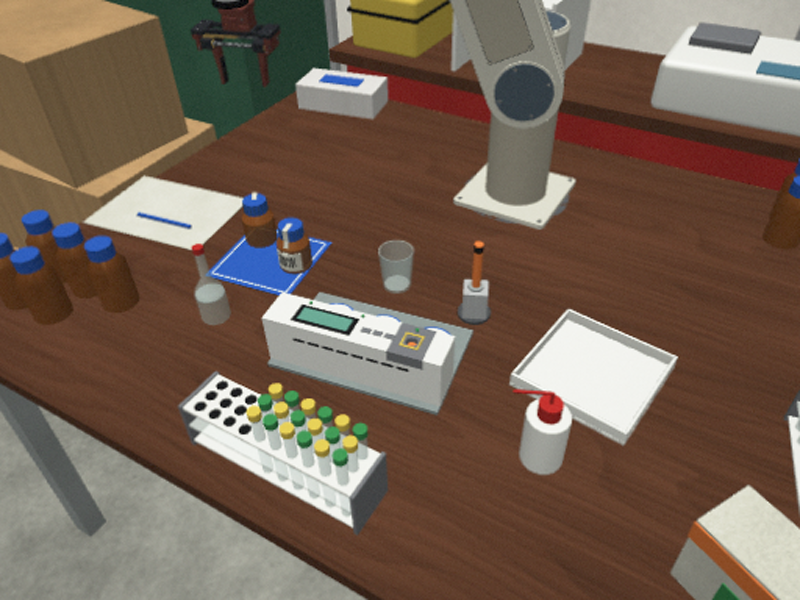

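View pics/top0.png

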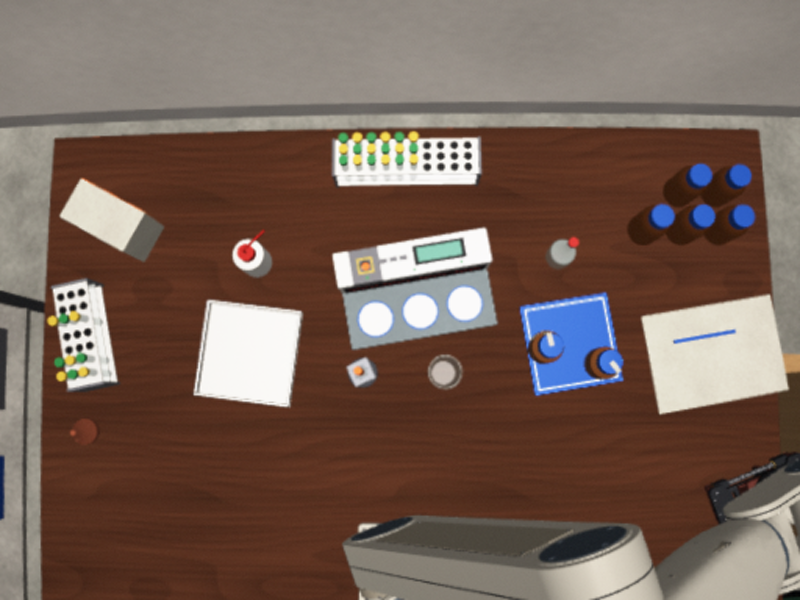

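```bash
cat > m.py <<'E'
from h import *
import sys
tag=sys.argv[1]
im=grab('top'); c=im['color']; hsv=cv2.cvtColor(c,cv2.COLOR_BGR2HSV)
def blobs(mask,amin=15):
    n,l,s,ce=cv2.connectedComponentsWithStats(mask.astype(np.uint8)); return [(i,s[i,4],ce[i],l==i) for i in range(1,n) if s[i,4]>=amin]
H=heights(im)
h,s,v=cv2.split(hsv)
blue=((h>100)&(h<125)&(s>120)&(v>60))
np.set_printoptions(precision=1,suppress=True)
print('blue hi'); 
for i,a,ce,m in blobs(blue&(H[...,2]>70)&(H[...,2]<135)): print(a,ce,np.median(H[m],0))
print('white');
for i,a,ce,m in blobs((s<60)&(v>180),80): print(a,ce,np.median(H[m],0),cv2.boundingRect(m.astype(np.uint8)))
print('orange');
for i,a,ce,m in blobs((h>3)&(h<25)&(s>150)&(v>150),6): print(a,ce,np.median(H[m],0))
cv2.imwrite(f'pics/{tag}_mat.png',cv2.resize(c[170:270,320:420],(800,800),interpolation=cv2.INTER_CUBIC)[:600])
cv2.imwrite(f'pics/{tag}_reader.png',cv2.resize(c[135:255,205:325],(600,600),interpolation=cv2.INTER_CUBIC))
E
python3 m.py a
```

```text
blue hi
38 [441.9 113.7] [ 802.9 -574.1  123.7]
43 [468.7 116.2] [ 792.8 -661.   126.7]
43 [418.9 140.5] [ 712.1 -491.2  125.6]
39 [443.6 140.1] [ 714.1 -573.1  126.2]
55 [470.3 140.9] [ 711.3 -661.9  126. ]
160 [352.5 221.5] [ 464.3 -280.2  102.3]
163 [389.7 230.6] [ 437.4 -392.9  102.2]
white
1963 [261.2 104.8] [836.5  -1.7  86.1] (214, 88, 93, 31)
1285 [ 64.8 137.1] [740.8 620.7 130.7] (39, 115, 53, 45)
1157 [276.8 162.5] [650.9 -39.7 104.7] (241, 146, 74, 33)
192 [158.9 163.7] [651.2 320.2 100.4] (149, 153, 20, 20)
241 [219.3 172. ] [624.5 132.  104.4] (213, 161, 14, 23)
1406 [ 55.6 213.3] [504.1 662.6  85.4] (34, 180, 41, 69)
378 [297.2 193.8] [ 564.5 -116.3   10.3] (287, 183, 22, 22)
368 [268.6 198.9] [548.8 -23.2  10.8] (258, 189, 22, 21)
5121 [457.2 226.2] [ 448.2 -653.7    0.9] (411, 189, 93, 76)
3675 [158.7 225.6] [464.8 340.    5.6] (124, 192, 69, 68)
372 [239.9 203.7] [533.9  71.7  11.7] (230, 193, 21, 22)
129 [230.7 237.6] [421.2  98.4  65.5] (223, 230, 16, 17)
145 [283.3 238.2] [420.6 -67.9   4.4] (277, 232, 14, 14)
104 [495.8 321.4] [ 225.6 -469.   630.4] (479, 312, 33, 18)
353 [502.5 338.6] [ 192.5 -485.5  631.5] (484, 317, 28, 48)
1270 [385.4 366.8] [ 206.  -175.6  881.5] (355, 345, 59, 39)
1411 [474.5 367.4] [ 160.7 -382.5  727.3] (439, 345, 62, 39)
245 [406.6 378.7] [ 186.2 -210.2  878.5] (385, 369, 35, 15)
orange
16 [228.4  86.9] [888.6  99.4 143.5]
17 [246.2  86.5] [891.9  44.8 143.2]
18 [263.9  86.2] [890.7  -9.5 142.3]
17 [233.6 169.7] [632.3  86.   95. ]
20 [ 47.2 201.8] [533.3 664.1 144.4]
33 [ 33.  204.8] [524.7 710.2 145.2]
22 [ 44.6 230.3] [446.6 670.1 144.1]
17 [229.2 237.1] [421.3  97.9 161.6]
18 [ 53.  237.6] [423.5 639.9 143.6]
32 [ 38.6 240.4] [414.3 688.2 144.4]
```

```bash
sleep 1; ls pics
```

```text
a_mat.png
a_reader.png
scene0.png
top0.png
```

```bash
cat > p.py <<'E'
from h import *
import sys
np.set_printoptions(precision=1,suppress=True)
def bl(mask,amin=15):
    n,l,s,ce=cv2.connectedComponentsWithStats(mask.astype(np.uint8)); return [(s[i,4],ce[i],l==i) for i in range(1,n) if s[i,4]>=amin]
def bottles(im,ztop_fn=None,verbose=True):
    """cap blob -> top-face centre and seal heading, for each"""
    c=im['color']; h,s,v=cv2.split(cv2.cvtColor(c,cv2.COLOR_BGR2HSV)); H=heights(im)
    blue=(h>100)&(h<125)&(s>120)&(v>60)
    out=[]
    for a,ce,m in bl(blue&(H[...,2]>90)&(H[...,2]<120),60):
        P=np.median(H[m],0)
        if P[0]>700 or P[1]<-470: continue
        zt=np.median(H[m&(H[...,2]>96)],0)[2]
        z=103 if abs(zt-103)<4 else zt
        base=min([3,5,10],key=lambda b:abs(100+b-zt)); z=100+base
        # all pixels near whose height is about top
        q=(np.hypot(H[...,0]-P[0],H[...,1]-P[1])<40)&(abs(H[...,2]-z)<5)
        q=cv2.morphologyEx(q.astype(np.uint8),cv2.MORPH_OPEN,np.ones((3,3)))
        vs,us=np.nonzero(q); cnt=np.c_[us,vs]
        W=onplane(im,cnt,z); 
        (cx,cy),r=cv2.minEnclosingCircle(W[:,:2].astype(np.float32))
        cen=W[:,:2].mean(0)
        # seal: bright, low saturation pixels on the top, weighted by whiteness
        w=np.clip((120.-s[vs,us])/120,0,1)*(v[vs,us]>90)
        d=(W[:,:2]-cen); sc=(w[:,None]*d).sum(0); ang=np.arctan2(sc[1],sc[0])
        out.append((cen,ang,zt)); 
        if verbose: print('bottle mean',cen,'circ',cx,cy,r,'n',len(W),'zt',zt,'seal deg',np.degrees(ang),'lever',np.hypot(*sc)/w.sum(),w.sum())
    return out
if __name__=='__main__':
    im=grab('top'); bottles(im)
    c=im['color']; h,s,v=cv2.split(cv2.cvtColor(c,cv2.COLOR_BGR2HSV)); H=heights(im)
    R=[]
    for a,ce,m in bl((s<60)&(v>180)&(H[...,2]<25)&(abs(H[...,0]-550)<70)&(abs(H[...,1]+20)<160),100):
        w=onplane(im,ce,10)[0]; R.append(w); print('ring',a,ce,w)
    R=np.array(R)
    for a,ce,m in bl((h>3)&(h<25)&(s>150)&(v>150),6):
        z=np.median(H[m],0)
        if abs(z[0]-632)<30 and abs(z[1]-86)<30: print('btn',onplane(im,ce,95)[0])
        if abs(z[0]-421)<30 and abs(z[1]-98)<30: print('sty',ce,onplane(im,ce,163)[0])
    if len(R)==3:
        R=R[np.argsort(R[:,1])]; d=R[2]-R[0]; th=np.arctan2(-d[0],d[1]); print('span',np.hypot(d[0],d[1]),'reader yaw deg',np.degrees(th)); m=R.mean(0)
        print('mid',m,'expected btn',m[:2]+[np.cos(th)*99-np.sin(th)*95,np.sin(th)*99+np.cos(th)*95])
E
python3 p.py
python3 - <<'E'
from p import *
im=grab('top'); c=im['color']; h,s,v=cv2.split(cv2.cvtColor(c,cv2.COLOR_BGR2HSV)); H=heights(im)
# stand block top
q=(np.hypot(H[...,0]-421,H[...,1]-98)<50)
k=q&(abs(H[...,2]-65)<6); vs,us=np.nonzero(k); W=onplane(im,np.c_[us,vs],65)
print('block',len(W),cv2.minAreaRect(W[:,:2].astype(np.float32)))
k=q&(H[...,2]>150); vs,us=np.nonzero(k); W=onplane(im,np.c_[us,vs],163); print('stylus top',len(W),W.mean(0),H[k].mean(0))
# tray
m=(s<60)&(v>150)&(abs(H[...,0]-465)<140)&(abs(H[...,1]-340)<140)&(H[...,2]<40)
m=cv2.morphologyEx(m.astype(np.uint8),cv2.MORPH_OPEN,np.ones((3,3)))>0
k=max(bl(m,500),key=lambda t:t[0])[2]
vs,us=np.nonzero(k&(abs(H[...,2]-28)<5)); W=onplane(im,np.c_[us,vs],28); print('tray rim',len(W),cv2.minAreaRect(W[:,:2].astype(np.float32)))
vs,us=np.nonzero(k&(abs(H[...,2]-5)<5)); W=onplane(im,np.c_[us,vs],5); print('tray floor',len(W),cv2.minAreaRect(W[:,:2].astype(np.float32)),W.mean(0))
# scene view stylus + check
sc=grab('scene'); cv2.imwrite('pics/sc_crop.png',cv2.resize(sc['color'][130:260,160:340],(800,578),interpolation=cv2.INTER_CUBIC))
from workcell import telemetry
b=bottles(im,verbose=False)
for cen,a,z in b:
  for t in (0,): print(proj(sc,[cen[0],cen[1],103]))
E
```

```text
bottle mean [ 469.  -276.2] circ 469.2310485839844 -278.83770751953125 23.950702667236328 n 118 zt 102.95839293844483 seal deg -2.7742509080778888 lever 11.674842110312929 16.65
bottle mean [ 437.1 -400.9] circ 433.4315185546875 -397.254638671875 24.58584976196289 n 120 zt 102.03292295319466 seal deg -155.69507314350702 lever 14.082296095200814 22.016666666666666
ring 379 [297.2 193.7] [ 565.1 -116.7   10. ]
ring 367 [268.6 198.9] [549.2 -22.4  10. ]
ring 371 [240.  203.7] [534.6  71.8  10. ]
btn [633.2  87.2  95. ]
sty [229.2 237.1] [421.1  97.6 163. ]
span 190.91663771055644 reader yaw deg 9.201220002626751
mid [549.6 -22.4  10. ] expected btn [632.1  87.2]
block 143 ((423.1965637207031, 101.18363952636719), (43.97350311279297, 43.918724060058594), 24.00892448425293)
stylus top 26 [422.8 101.  163. ] [422.8 101.1 162.5]
tray rim 304 ((464.7774353027344, 338.3356628417969), (200.77980041503906, 201.45399475097656), 82.20762634277344)
tray floor 2692 ((466.56072998046875, 345.6547546386719), (199.480224609375, 193.06285095214844), 82.63796997070312) [464.7 341.3   5. ]
[[184.3 143.3]]
[[161.8 128.8]]
```

View pics/a_mat.png

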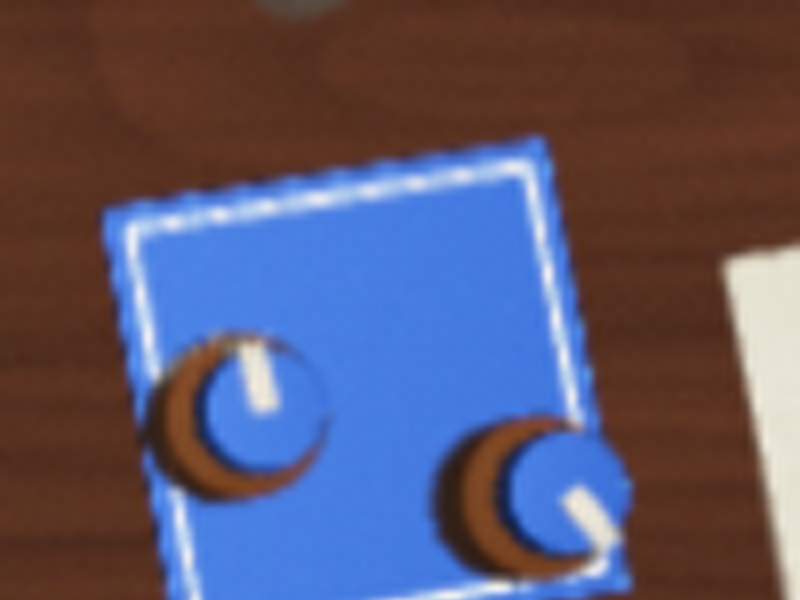

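View pics/a_reader.png

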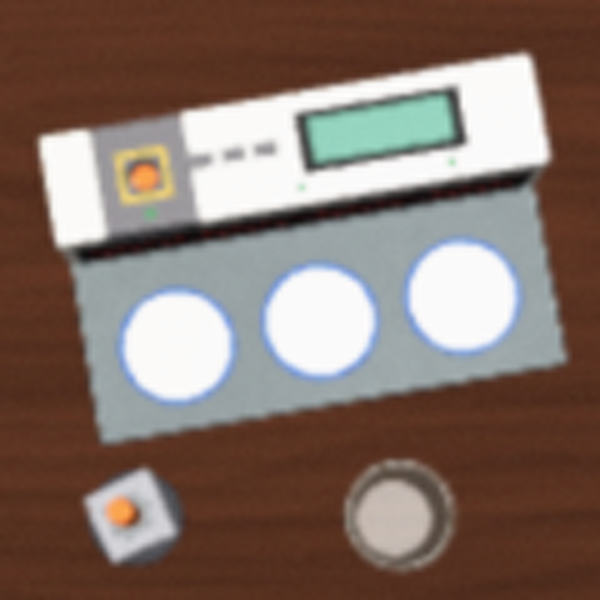

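```bash
cat > b.py <<'E'
from p import *
def caps(im,verbose=True):
    c=im['color']; h,s,v=cv2.split(cv2.cvtColor(c,cv2.COLOR_BGR2HSV)); H=heights(im)
    out=[]
    blue=(h>100)&(h<125)&(s>120)&(v>60)
    for a,ce,m in bl(blue&(H[...,2]>85)&(H[...,2]<125),50):
        P=np.median(H[m],0)
        if P[0]>700 or P[1]<-480 or np.hypot(P[0]-623,P[1]+80)<50: continue
        base=min([3,5,10],key=lambda b:abs(100+b-np.median(H[m][:,2]))); z=100+base
        q=(np.hypot(H[...,0]-P[0],H[...,1]-P[1])<45)&(H[...,2]>z-14)&(H[...,2]<z+12)
        q=cv2.morphologyEx(q.astype(np.uint8),cv2.MORPH_CLOSE,cv2.getStructuringElement(2,(5,5)))
        k=max(bl(q,50),key=lambda t:t[0])[2]
        cs,_=cv2.findContours(k.astype(np.uint8),0,1); W=onplane(im,max(cs,key=len).reshape(-1,2),z)
        (ex,ey),(d1,d2),_=cv2.fitEllipse(W[:,:2].astype(np.float32))
        A=onplane(im,np.argwhere(k)[:,::-1],z); mean=A[:,:2].mean(0)
        cen=np.array([ex,ey])
        vs,us=np.nonzero(k); w=np.clip((150.-s[vs,us])/100,0,1)*(v[vs,us]>110)
        d=A[:,:2]-cen; w=w*(np.hypot(*d.T)<25); sc=(w[:,None]*d).sum(0)/w.sum()
        ang=np.degrees(np.arctan2(sc[1],sc[0])); out.append((cen,ang,z))
        # line fit through white pixels
        S=d[w>0.3]; u_=np.linalg.svd(S-S.mean(0))[2][0]; u_=u_*np.sign(u_@sc); 
        if verbose: print('cap',cen,'mean',mean,'diam',d1,d2,'z',np.median(H[k][:,2]),'seal',ang,'line',np.degrees(np.arctan2(u_[1],u_[0])),'lever',np.hypot(*sc),'base',base)
    return out
if __name__=='__main__': caps(grab('top'))
E
python3 b.py
```

```text
cap [ 468.6 -278.5] mean [ 468.6 -278.5] diam 47.4248161315918 48.22014236450195 z 101.65755630290084 seal 4.086976267160186 line 18.1370892632064 lever 10.683902889586221 base 3
cap [ 433.9 -396. ] mean [ 433.9 -396. ] diam 46.12030029296875 50.7963752746582 z 101.95934592256458 seal -134.37007643062373 line -144.70891203997368 lever 12.552923965632786 base 3
```

View pics/sc_crop.png

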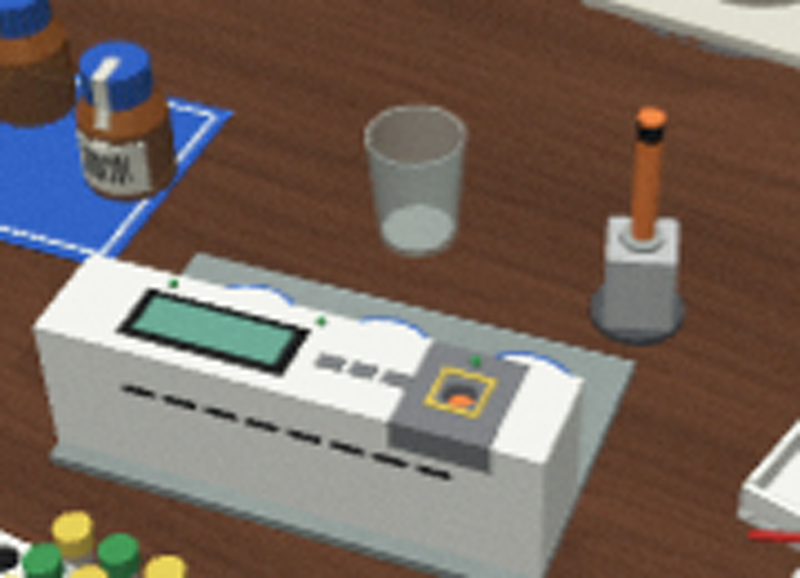

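```bash
cat > go.py <<'E'
# usage: go.py x y z yawdeg grip [maxstep_mm]  -> prints rows
import sys,json
from h import *
x,y,z,yaw,g=map(float,sys.argv[1:6]); ms=float(sys.argv[6]) if len(sys.argv)>6 else 48
o=telemetry.get_obs(); R=cv2.Rodrigues(np.array(o['orientation']))[0]
cy=np.arctan2(R[1,0],R[0,0]); p=np.array(o['ee_pos'])
dy=np.radians(yaw)-cy
q1=np.arctan2(y,x)
k6=o['qpos'][5]
# choose turn direction by q6 range: unwrapped yaw = q1 - q6 + pi/2
cyu=o['qpos'][0]-k6+np.pi/2; dy=np.radians(yaw)-cyu
print('pos',p.round(1),'yaw',round(np.degrees(cyu),1),'chk',round(np.degrees(cy),1),'tilt',R[2,2].round(4),'w',round(o['width'],1),'t',round(o['t'],1),'F',np.round(o['ft_force'],1),'final q6',round(q1+np.pi/2-np.radians(yaw),2))
d=np.array([x,y,z])-p
n=max(1,int(np.ceil(max(np.linalg.norm(d)/ms,abs(dy)/0.14))))
rows=[];cp=p.copy();c=cyu
for i in range(n):
    w=p+d*(i+1)/n-cp; a=c
    lx=np.cos(a)*w[0]+np.sin(a)*w[1]; ly=np.sin(a)*w[0]-np.cos(a)*w[1]; lz=-w[2]
    r=[round(lx/1000,3),round(ly/1000,3),round(lz/1000,3),round(-(np.radians(yaw)-c)/(n-i),2),g]
    cp=cp+np.array([np.cos(a)*r[0]+np.sin(a)*r[1],np.sin(a)*r[0]-np.cos(a)*r[1],-r[2]])*1000; c-=r[3]; rows.append(r)
for i in range(0,n,5): print(json.dumps(rows[i:i+5]))
E
python3 go.py 434 -396 200 40 1; python3 go.py 468.6 -278.5 220 9 1
```

```text
pos [ 204.2 -590.6  302.5] yaw 19.1 chk 19.1 tilt -1.0 w 87.7 t 0.3 F [ 0.5 -0.1 -0.1] final q6 0.13
[[0.04, -0.016, 0.015, -0.05, 1.0], [0.041, -0.013, 0.014, -0.05, 1.0], [0.041, -0.012, 0.015, -0.05, 1.0], [0.042, -0.009, 0.015, -0.05, 1.0], [0.043, -0.007, 0.014, -0.06, 1.0]]
[[0.043, -0.005, 0.015, -0.05, 1.0], [0.042, -0.002, 0.015, -0.06, 1.0]]
pos [ 204.2 -590.6  302.5] yaw 19.1 chk 19.1 tilt -1.0 w 87.7 t 0.3 F [ 0.5 -0.1 -0.1] final q6 0.88
[[0.039, -0.023, 0.009, 0.02, 1.0], [0.039, -0.024, 0.009, 0.02, 1.0], [0.038, -0.025, 0.01, 0.02, 1.0], [0.037, -0.025, 0.009, 0.02, 1.0], [0.038, -0.027, 0.009, 0.02, 1.0]]
[[0.036, -0.027, 0.009, 0.02, 1.0], [0.036, -0.027, 0.009, 0.02, 1.0], [0.036, -0.029, 0.009, 0.02, 1.0], [0.035, -0.029, 0.01, 0.02, 1.0]]
```

Request:
send_rows(rows=[[0.039,-0.023,0.009,0.02,1.0],[0.039,-0.024,0.009,0.02,1.0],[0.038,-0.025,0.01,0.02,1.0],[0.037,-0.025,0.009,0.02,1.0],[0.038,-0.027,0.009,0.02,1.0]])

```text
t: 0.85
ee_pos: [352.2, -415.5, 256.5]
orientation: [3.12, 0.363, 0.0]
ft_force: [1.2, -1.4, -0.1]
width: 87.5
```

Request:
send_rows(rows=[[0.036,-0.027,0.009,0.02,1.0],[0.036,-0.027,0.009,0.02,1.0],[0.036,-0.029,0.009,0.02,1.0],[0.035,-0.029,0.01,0.02,1.0],[0,0,0,0,1]])

```text
t: 1.35
ee_pos: [471.1, -274.5, 218.7]
orientation: [-3.131, -0.247, 0.001]
ft_force: [0.4, -0.0, 0.9]
width: 87.6
```

```bash
python3 go.py 468.6 -278.5 154 11 1 40; python3 - <<'E'
from h import *
im=grab('scene'); cv2.imwrite('pics/s1.png',cv2.resize(im['color'],(800,600)))
E
```

```text
pos [ 471.1 -274.5  218.7] yaw 9.1 chk 9.0 tilt -1.0 w 87.6 t 1.4 F [ 0.4 -0.   0.9] final q6 0.84
[[-0.002, 0.002, 0.032, -0.02, 1.0], [-0.001, 0.001, 0.033, -0.01, 1.0]]
```

View pics/s1.png

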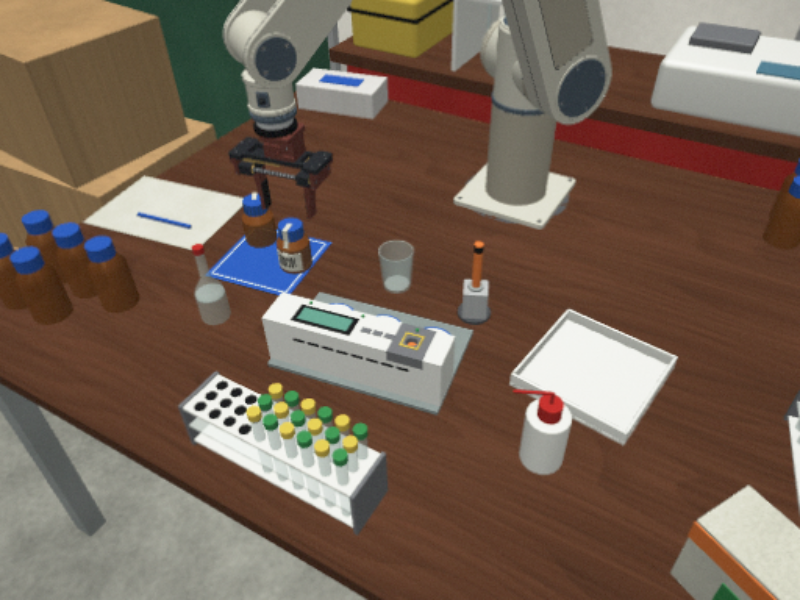

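Request:
send_rows(rows=[[-0.003,0.003,0.016,-0.02,1.0],[0,0,0.016,-0.01,1.0],[0,0,0.016,0,1.0],[0,0,0.016,0,1.0],[0,0,0,0,1]])

```text
t: 1.9
ee_pos: [464.7, -282.3, 154.3]
orientation: [-3.127, -0.285, 0.004]
ft_force: [0.3, 0.6, -0.3]
width: 87.5
```

```bash
python3 go.py 468.6 -278.5 154 11 1 40
```

```text
pos [ 464.7 -282.3  154.3] yaw 10.4 chk 10.4 tilt -1.0 w 87.5 t 1.9 F [ 0.3  0.6 -0.3] final q6 0.84
[[0.004, -0.003, 0.0, -0.01, 1.0]]
```

Request:
send_rows(rows=[[0.003,-0.003,0,-0.01,1.0],[0,0,0,0,1],[0,0,0,0,1]])

```text
t: 2.2
ee_pos: [469.2, -278.6, 156.6]
orientation: [3.126, 0.302, 0.002]
ft_force: [-0.4, -0.2, -0.2]
width: 87.3
```

Request:
send_rows(rows=[[0,0,0,0,0.2],[0,0,0,0,-0.2],[0,0,0,0,-0.5],[0,0,0,0,-1],[0,0,0,0,-1]])

```text
t: 2.7
ee_pos: [469.0, -278.4, 155.8]
orientation: [3.126, 0.303, 0.001]
ft_force: [0.6, -2.1, 1.9]
width: 51.4
```

Request:
send_rows(rows=[[0,0,0,0,-1],[0,0,0,0,-1],[0,0,0,0,-1]])

```text
t: 3.0
ee_pos: [469.0, -278.5, 155.8]
orientation: [3.126, 0.302, 0.001]
ft_force: [0.3, -1.3, -0.3]
width: 47.8
```

Request:
send_rows(rows=[[0,0,-0.02,0,-1],[0,0,-0.03,0,-1],[0,0,-0.02,0,-1],[0,0,0,0,-1],[0,0,0,0,-1]])

```text
t: 3.5
ee_pos: [468.4, -277.8, 225.1]
orientation: [-3.126, -0.302, 0.001]
ft_force: [-0.6, -0.0, -2.5]
width: 47.9
```

```bash
python3 go.py 549.6 -22.4 210 9.2 -1 30
```

```text
pos [ 468.4 -277.8  225.1] yaw 11.0 chk 11.0 tilt -1.0 w 47.9 t 3.5 F [-0.6 -0.  -2.5] final q6 1.37
[[0.014, -0.026, 0.002, 0.0, -1.0], [0.015, -0.026, 0.001, 0.0, -1.0], [0.014, -0.026, 0.002, 0.0, -1.0], [0.014, -0.026, 0.002, 0.01, -1.0], [0.014, -0.027, 0.001, 0.0, -1.0]]
[[0.014, -0.026, 0.002, 0.01, -1.0], [0.014, -0.026, 0.002, 0.0, -1.0], [0.014, -0.027, 0.001, 0.01, -1.0], [0.013, -0.026, 0.002, 0.0, -1.0]]
```

Request:
send_rows(rows=[[0.014,-0.026,0.002,0.0,-1.0],[0.015,-0.026,0.001,0.0,-1.0],[0.014,-0.026,0.002,0.0,-1.0],[0.014,-0.026,0.002,0.01,-1.0],[0.014,-0.027,0.001,0.0,-1.0]])

```text
t: 4.0
ee_pos: [512.7, -134.7, 215.6]
orientation: [-3.127, -0.286, 0.005]
ft_force: [0.4, -0.7, -2.8]
width: 47.9
```

Request:
send_rows(rows=[[0.014,-0.026,0.002,0.01,-1.0],[0.014,-0.026,0.002,0.0,-1.0],[0.014,-0.027,0.001,0.01,-1.0],[0.013,-0.026,0.002,0.0,-1.0],[0,0,0,0,-1]])

```text
t: 4.5
ee_pos: [549.5, -20.4, 208.6]
orientation: [-3.13, -0.26, 0.004]
ft_force: [0.1, 0.2, -2.6]
width: 47.9
```

Request:
send_rows(rows=[[0,0,0,0,-1],[0,0,0,0,-1],[0,0,0,0,-1]])

```text
t: 4.8
ee_pos: [549.3, -24.1, 210.2]
orientation: [-3.131, -0.254, 0.002]
ft_force: [-0.7, -0.2, -2.3]
width: 47.8
```

```bash
python3 go.py 549.6 -22.4 163.5 9.2 -1 20;  python3 - <<'E'
from h import *
im=grab('scene'); cv2.imwrite('pics/s2.png',cv2.resize(im['color'][60:280,80:380],(800,587),interpolation=cv2.INTER_CUBIC))
E
```

```text
pos [549.3 -24.1 210.2] yaw 9.3 chk 9.3 tilt -1.0 w 47.8 t 4.8 F [-0.7 -0.2 -2.3] final q6 1.37
[[0.0, -0.001, 0.016, 0.0, -1.0], [0.0, -0.0, 0.015, 0.0, -1.0], [0.001, -0.001, 0.016, 0.0, -1.0]]
```

View pics/s2.png

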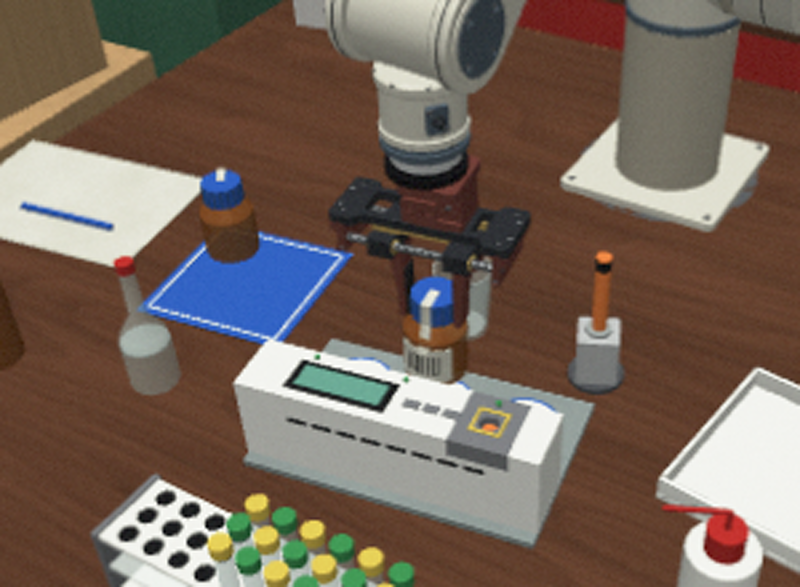

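Request:
send_rows(rows=[[0,-0.002,0.016,0,-1.0],[0,0,0.014,0,-1.0],[0,0,0.01,0,-1.0],[0,0,0.004,0,-1],[0,0,0,0,-1]])

```text
t: 5.35
ee_pos: [549.1, -21.4, 165.9]
orientation: [-3.131, -0.255, 0.002]
ft_force: [0.7, -1.2, -3.0]
width: 47.6
```

Request:
send_rows(rows=[[0,0,0.001,0,-1],[0,0,0,0,-1],[0,0,0,0,-1]])

```text
t: 5.65
ee_pos: [549.8, -21.2, 166.1]
orientation: [3.131, 0.256, 0.001]
ft_force: [-0.4, 0.1, -2.5]
width: 47.9
```

Request:
send_rows(rows=[[0,0,0.002,0,-1],[0,0,0.001,0,-1],[0,0,0,0,-1],[0,0,0,0,-1]])

```text
t: 6.05
ee_pos: [549.6, -21.2, 162.8]
orientation: [3.131, 0.255, 0.0]
ft_force: [0.4, -0.8, -1.0]
width: 47.8
```

Request:
send_rows(rows=[[0,0,0,0,-0.5],[0,0,0,0,0.2],[0,0,0,0,0.7],[0,0,0,0,0.7],[0,0,0,0,0.7]])

```text
t: 6.55
ee_pos: [549.6, -21.2, 162.8]
orientation: [3.131, 0.255, 0.0]
ft_force: [-0.1, -0.5, 0.2]
width: 72.8
```

Request:
send_rows(rows=[[0,0,-0.01,0,0.7],[0,0,-0.02,0,0.7],[0,0,-0.03,0,0.7],[0,0,-0.03,0,0.7],[0,0,0,0,1]])

```text
t: 7.05
ee_pos: [551.7, -21.3, 257.3]
orientation: [3.13, 0.255, 0.012]
ft_force: [1.8, -0.4, 0.0]
width: 79.7
```

```bash
python3 go.py 434 -396 215 40 1 
```

```text
pos [551.7 -21.3 257.3] yaw 9.3 chk 9.3 tilt -1.0 w 79.7 t 7.0 F [ 1.8 -0.4  0. ] final q6 0.13
[[-0.02, 0.039, 0.005, -0.06, 1.0], [-0.022, 0.038, 0.004, -0.06, 1.0], [-0.024, 0.036, 0.005, -0.06, 1.0], [-0.026, 0.035, 0.005, -0.06, 1.0], [-0.028, 0.033, 0.004, -0.06, 1.0]]
[[-0.031, 0.031, 0.005, -0.06, 1.0], [-0.032, 0.03, 0.005, -0.06, 1.0], [-0.034, 0.028, 0.005, -0.06, 1.0], [-0.035, 0.025, 0.004, -0.06, 1.0]]
```

Request:
send_rows(rows=[[-0.02,0.039,0.005,-0.06,1.0],[-0.022,0.038,0.004,-0.06,1.0],[-0.024,0.036,0.005,-0.06,1.0],[0,0,0,0,1],[0,0,0,0,1]])

```text
t: 7.55
ee_pos: [509.6, -146.7, 238.4]
orientation: [-3.096, -0.531, 0.001]
ft_force: [0.6, 1.2, 0.1]
width: 87.9
```

```bash
python3 b.py; python3 - <<'E'
from h import *
im=grab('top'); cv2.imwrite('pics/t3.png',cv2.resize(im['color'][130:280,200:420],(800,545),interpolation=cv2.INTER_CUBIC))
im=grab('scene'); cv2.imwrite('pics/s3.png',cv2.resize(im['color'][60:280,80:380],(800,587),interpolation=cv2.INTER_CUBIC))
E
```

```text
cap [549.1 -20.5] mean [549.1 -20.5] diam 45.82353591918945 46.861785888671875 z 109.91189236153946 seal 3.832435637189072 line 0.30016546448335696 lever 11.758566869474533 base 10
cap [ 433.8 -396. ] mean [ 433.8 -396. ] diam 46.578922271728516 50.51639175415039 z 102.15978556737878 seal -133.93873387897685 line -144.70891203997368 lever 12.509659317408719 base 3
```

View pics/t3.png

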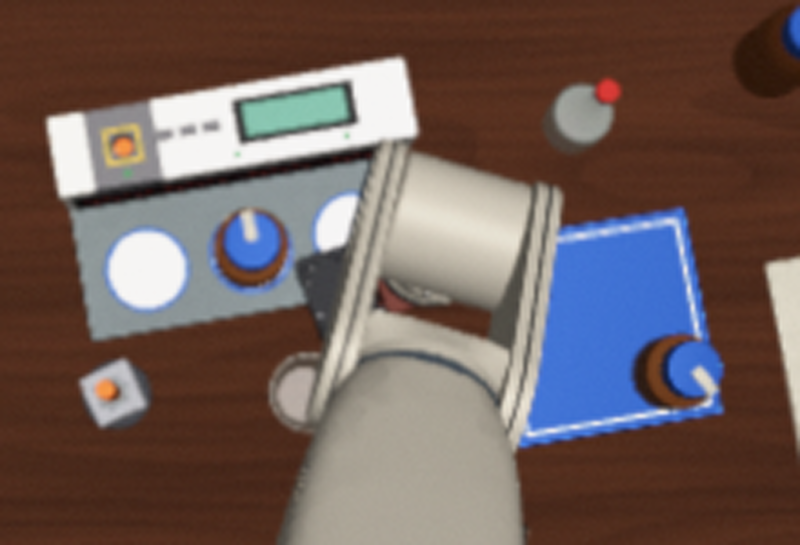

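View pics/s3.png

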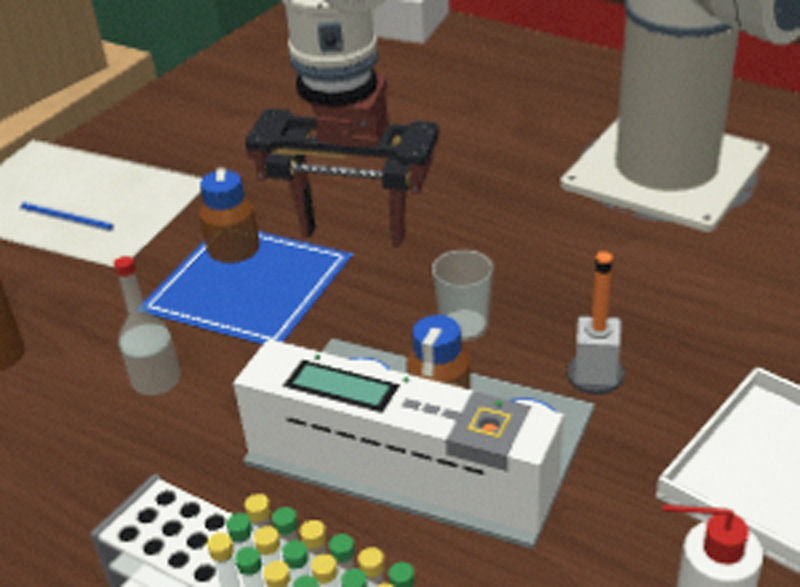

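```bash
cat > seal.py <<'E'
from b import *
def seal(im,cen,z,label=''):
    # resample the cap top to a 0.5 mm world grid (colour only), R-weight
    g=np.arange(-21,21.1,0.5); X,Y=np.meshgrid(g,g,indexing='ij'); k=np.hypot(X,Y)<20
    P=np.c_[X[k]+cen[0],Y[k]+cen[1],np.full(k.sum(),z)]; uv=proj(im,P).astype(np.float32)
    r=cv2.remap(im['color'][...,2],uv[:,0].reshape(-1,1),uv[:,1].reshape(-1,1),cv2.INTER_CUBIC).ravel().astype(float)
    lo,hi=np.percentile(r,30),np.percentile(r,98); w=np.clip((r-lo)/(hi-lo)-0.3,0,1)
    d=np.c_[X[k],Y[k]]; m=(w[:,None]*d).sum(0)/w.sum(); S=((w[:,None]*(d-m)).T@(d-m))/w.sum()
    ev,U=np.linalg.eigh(S); u=U[:,1]*np.sign(U[:,1]@m)
    print(label,'centroid deg',np.degrees(np.arctan2(m[1],m[0])).round(1),'axis deg',np.degrees(np.arctan2(u[1],u[0])).round(1),'lever',np.hypot(*m).round(1),'offline mm',(m[0]*u[1]-m[1]*u[0]).round(1),'sd',np.sqrt(ev).round(1))
if __name__=='__main__':
    t=grab('top'); s=grab('scene')
    for cen,a,z in caps(t): seal(t,cen,z,'top'); seal(s,cen,z,'scene')
E
python3 seal.py
```

```text
cap [549.  -20.4] mean [549.1 -20.3] diam 46.20566177368164 46.629241943359375 z 109.71393956085126 seal 7.5898016955957965 line -43.46975456695923 lever 11.714707922985077 base 10
cap [ 433.9 -395.9] mean [ 433.9 -395.9] diam 46.269317626953125 50.825157165527344 z 102.22049198948707 seal -134.3132849845769 line -144.70891203997368 lever 12.608386919340653 base 3
top centroid deg 3.5 axis deg 11.0 lever 9.5 offline mm 1.2 sd [2.9 5.8]
scene centroid deg -18.4 axis deg 10.0 lever 6.7 offline mm 3.2 sd [2.9 7.4]
top centroid deg -132.6 axis deg -142.5 lever 10.7 offline mm -1.8 sd [2.9 5.2]
scene centroid deg -135.7 axis deg -141.6 lever 14.0 offline mm -1.4 sd [2.6 3.5]
```

```bash
python3 go.py 434.5 -396.7 215 38 1 
```

```text
pos [ 510.4 -145.   238.7] yaw 19.7 chk 19.7 tilt -1.0 w 88.0 t 7.8 F [ 0.2  0.2 -0.6] final q6 0.17
[[-0.026, 0.035, 0.004, -0.05, 1.0], [-0.028, 0.034, 0.004, -0.05, 1.0], [-0.029, 0.033, 0.004, -0.05, 1.0], [-0.031, 0.03, 0.004, -0.06, 1.0], [-0.033, 0.029, 0.004, -0.05, 1.0]]
[[-0.034, 0.028, 0.004, -0.06, 1.0]]
```

Request:
send_rows(rows=[[-0.026,0.035,0.004,-0.05,1.0],[-0.028,0.034,0.004,-0.05,1.0],[-0.029,0.033,0.004,-0.05,1.0],[-0.031,0.03,0.004,-0.06,1.0],[-0.033,0.029,0.004,-0.05,1.0]])

```text
t: 8.3
ee_pos: [446.5, -356.1, 218.7]
orientation: [2.998, 0.938, 0.0]
ft_force: [0.3, -0.2, -0.2]
width: 87.6
```

Request:
send_rows(rows=[[-0.034,0.028,0.004,-0.06,1.0],[0,0,0,0,1],[0,0,0,0,1],[0,0,0,0,1]])

```text
t: 8.7
ee_pos: [434.8, -396.2, 214.6]
orientation: [-2.97, -1.023, 0.0]
ft_force: [0.7, 0.4, -0.0]
width: 87.7
```

```bash
python3 go.py 434.5 -396.7 155 38 1 20 
```

```text
pos [ 434.8 -396.2  214.6] yaw 38.0 chk 38.0 tilt -1.0 w 87.7 t 8.7 F [ 0.7  0.4 -0. ] final q6 0.17
[[-0.0, 0.0, 0.02, 0.0, 1.0], [-0.0, 0.0, 0.02, 0.0, 1.0], [-0.001, 0.0, 0.02, 0.0, 1.0]]
```

Request:
send_rows(rows=[[0,0,0.02,0,1.0],[0,0,0.02,0,1.0],[0,0,0.02,0,1.0],[0,0,0,0,1],[0,0,0,0,1]])

```text
t: 9.2
ee_pos: [434.9, -396.5, 154.9]
orientation: [-2.969, -1.024, 0.0]
ft_force: [0.1, 1.0, 0.0]
width: 88.1
```

Request:
send_rows(rows=[[0,0,0,0,0.2],[0,0,0,0,-0.2],[0,0,0,0,-0.5],[0,0,0,0,-1],[0,0,0,0,-1]])

```text
t: 9.7
ee_pos: [434.3, -397.8, 154.9]
orientation: [2.97, 1.022, 0.0]
ft_force: [0.2, -0.7, 0.5]
width: 51.4
```

Request:
send_rows(rows=[[0,0,0,0,-1],[0,0,0,0,-1],[0,0,0,0,-1]])

```text
t: 10.0
ee_pos: [434.5, -397.9, 154.9]
orientation: [2.97, 1.022, 0.001]
ft_force: [1.9, -1.1, 2.2]
width: 47.1
```

Request:
send_rows(rows=[[0,0,-0.02,0,-1],[0,0,-0.03,0,-1],[0,0,-0.02,0,-1],[0,0,0,0,-1],[0,0,0,0,-1]])

```text
t: 10.5
ee_pos: [433.9, -397.3, 224.0]
orientation: [-2.97, -1.022, 0.001]
ft_force: [0.4, 0.3, -3.0]
width: 47.5
```

```bash
python3 go.py 565.2 -117 212 189.2 -1 30 
```

```text
pos [ 433.9 -397.3  224. ] yaw 38.0 chk 38.0 tilt -1.0 w 47.5 t 10.5 F [ 0.4  0.3 -3. ] final q6 -1.94
[[0.015, -0.007, 0.001, -0.14, -1.0], [0.015, -0.006, 0.0, -0.14, -1.0], [0.016, -0.003, 0.001, -0.14, -1.0], [0.016, -0.001, 0.001, -0.14, -1.0], [0.016, 0.002, 0.0, -0.14, -1.0]]
[[0.016, 0.004, 0.001, -0.14, -1.0], [0.015, 0.006, 0.0, -0.14, -1.0], [0.015, 0.008, 0.001, -0.14, -1.0], [0.013, 0.009, 0.001, -0.14, -1.0], [0.011, 0.012, 0.0, -0.14, -1.0]]
[[0.01, 0.013, 0.001, -0.14, -1.0], [0.008, 0.014, 0.001, -0.14, -1.0], [0.005, 0.016, 0.0, -0.14, -1.0], [0.004, 0.015, 0.001, -0.14, -1.0], [0.001, 0.017, 0.0, -0.14, -1.0]]
[[-0.001, 0.016, 0.001, -0.13, -1.0], [-0.003, 0.016, 0.001, -0.14, -1.0], [-0.005, 0.016, 0.0, -0.13, -1.0], [-0.007, 0.014, 0.001, -0.14, -1.0]]
```

Request:
send_rows(rows=[[0.015,-0.007,0.001,-0.14,-1.0],[0.015,-0.006,0.0,-0.14,-1.0],[0.016,-0.003,0.001,-0.14,-1.0],[0.016,-0.001,0.001,-0.14,-1.0],[0.016,0.002,0.0,-0.14,-1.0]])

```text
t: 11.0
ee_pos: [468.0, -323.0, 219.4]
orientation: [-2.431, -1.983, 0.002]
ft_force: [-0.8, 0.4, -2.0]
width: 47.4
```

Request:
send_rows(rows=[[0.016,0.004,0.001,-0.14,-1.0],[0.015,0.006,0.0,-0.14,-1.0],[0.015,0.008,0.001,-0.14,-1.0],[0.013,0.009,0.001,-0.14,-1.0],[0.011,0.012,0.0,-0.14,-1.0]])

```text
t: 11.5
ee_pos: [502.5, -249.1, 216.4]
orientation: [-1.604, -2.697, 0.0]
ft_force: [0.1, 0.1, -2.7]
width: 47.6
```

Request:
send_rows(rows=[[0.01,0.013,0.001,-0.14,-1.0],[0.008,0.014,0.001,-0.14,-1.0],[0.005,0.016,0.0,-0.14,-1.0],[0.004,0.015,0.001,-0.14,-1.0],[0.001,0.017,0.0,-0.14,-1.0]])

```text
t: 12.0
ee_pos: [537.3, -175.3, 213.4]
orientation: [-0.582, -3.083, -0.001]
ft_force: [-0.7, -0.2, -3.1]
width: 47.3
```

Request:
send_rows(rows=[[-0.001,0.016,0.001,-0.13,-1.0],[-0.003,0.016,0.001,-0.14,-1.0],[-0.005,0.016,0.0,-0.13,-1.0],[-0.007,0.014,0.001,-0.14,-1.0],[0,0,0,0,-1]])

```text
t: 12.5
ee_pos: [564.9, -116.0, 210.6]
orientation: [0.258, -3.128, -0.002]
ft_force: [-0.2, -0.7, -1.7]
width: 47.6
```

Request:
send_rows(rows=[[0,0,0,0,-1],[0,0,0,0,-1]])

```text
t: 12.7
ee_pos: [564.7, -117.9, 211.8]
orientation: [0.249, -3.13, -0.001]
ft_force: [0.9, -0.2, -4.2]
width: 47.2
```

```bash
python3 go.py 565.2 -117 162 189.2 -1 20; python3 - <<'E'
from h import *
im=grab('scene'); cv2.imwrite('pics/s4.png',cv2.resize(im['color'][60:280,80:380],(800,587),interpolation=cv2.INTER_CUBIC))
E
```

```text
pos [ 564.7 -117.9  211.8] yaw 189.1 chk -170.9 tilt -1.0 w 47.2 t 12.7 F [ 0.9 -0.2 -4.2] final q6 -1.94
[[-0.0, 0.0, 0.017, -0.0, -1.0], [-0.0, 0.001, 0.016, -0.0, -1.0], [-0.001, -0.0, 0.017, -0.0, -1.0]]
```

View pics/s4.png

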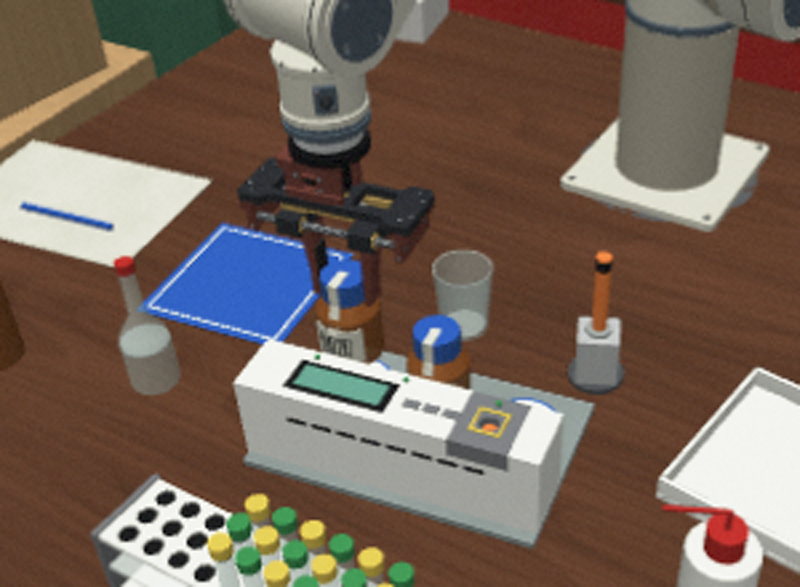

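Request:
send_rows(rows=[[0,0.001,0.016,0,-1.0],[-0.001,0,0.014,0,-1.0],[0,0,0.01,0,-1.0],[0,0,0.006,0,-1],[0,0,0,0,-1]])

```text
t: 13.25
ee_pos: [565.7, -116.4, 165.6]
orientation: [0.252, -3.13, -0.001]
ft_force: [-0.8, 0.1, -3.0]
width: 47.5
```

Request:
send_rows(rows=[[0,0,0.002,0,-1],[0,0,0.001,0,-1],[0,0,0,0,-1],[0,0,0,0,-1]])

```text
t: 13.65
ee_pos: [566.4, -116.4, 164.0]
orientation: [-0.253, 3.131, -0.0]
ft_force: [0.5, 0.3, -3.1]
width: 47.3
```

Request:
send_rows(rows=[[0,0,0.001,0,-1],[0.001,0,0.001,0,-1],[0,0,0,0,-1],[0,0,0,0,-1]])

```text
t: 14.05
ee_pos: [565.5, -116.5, 161.9]
orientation: [-0.253, 3.131, -0.0]
ft_force: [0.1, 0.1, -0.0]
width: 47.5
```

Supported by the plate now; release and go up.

Request:
send_rows(rows=[[0,0,0,0,-0.5],[0,0,0,0,0.2],[0,0,0,0,0.7],[0,0,0,0,0.7],[0,0,0,0,0.7]])

```text
t: 14.55
ee_pos: [565.3, -116.6, 161.7]
orientation: [0.253, -3.131, 0.0]
ft_force: [-0.6, 0.0, 0.4]
width: 72.5
```

Request:
send_rows(rows=[[0,0,-0.01,0,0.7],[0,0,-0.02,0,0.7],[0,0,-0.03,0,0.7],[0,0,-0.04,0,0.7],[0,0,-0.04,0,0.7]])

```text
t: 15.05
ee_pos: [564.9, -116.5, 303.5]
orientation: [0.253, -3.131, -0.0]
ft_force: [0.2, 0.3, 0.3]
width: 74.5
```

```bash
python3 go.py 420 100 270 100 0 
```

```text
pos [ 564.9 -116.5  303.5] yaw 189.2 chk -170.8 tilt -1.0 w 74.5 t 15.1 F [0.2 0.3 0.3] final q6 0.06
[[0.009, 0.02, 0.003, 0.13, 0.0], [0.012, 0.018, 0.003, 0.13, 0.0], [0.013, 0.017, 0.002, 0.13, 0.0], [0.016, 0.015, 0.003, 0.13, 0.0], [0.018, 0.012, 0.003, 0.13, 0.0]]
[[0.019, 0.011, 0.003, 0.13, 0.0], [0.02, 0.007, 0.003, 0.13, 0.0], [0.021, 0.005, 0.002, 0.13, 0.0], [0.022, 0.002, 0.003, 0.13, 0.0], [0.022, -0.0, 0.003, 0.13, 0.0]]
[[0.021, -0.004, 0.003, 0.13, 0.0], [0.021, -0.006, 0.003, 0.13, 0.0]]
```

Request:
send_rows(rows=[[0.009,0.02,0.003,0.13,0.0],[0.012,0.018,0.003,0.13,0.0],[0.013,0.017,0.002,0.13,0.0],[0.016,0.015,0.003,0.13,0.0],[0.018,0.012,0.003,0.13,0.0]])

```text
t: 15.55
ee_pos: [504.0, -26.0, 288.4]
orientation: [0.768, 3.045, 0.0]
ft_force: [-0.2, 1.2, 0.1]
width: 43.9
```

Request:
send_rows(rows=[[0.019,0.011,0.003,0.13,0.0],[0.02,0.007,0.003,0.13,0.0],[0.021,0.005,0.002,0.13,0.0],[0,0,0,0,0],[0,0,0,0,0]])

```text
t: 16.05
ee_pos: [469.1, 27.3, 280.4]
orientation: [1.33, 2.845, 0.001]
ft_force: [0.6, -0.1, 0.9]
width: 44.0
```

```bash
python3 seal.py; python3 - <<'E'
from h import *
im=grab('top'); cv2.imwrite('pics/t5.png',cv2.resize(im['color'][130:280,200:420],(800,545),interpolation=cv2.INTER_CUBIC))
im=grab('scene'); cv2.imwrite('pics/s5.png',cv2.resize(im['color'][60:280,80:380],(800,587),interpolation=cv2.INTER_CUBIC))
E
```

```text
cap [ 570.5 -111.2] mean [ 570.4 -111.2] diam 44.92848205566406 48.13135528564453 z 109.42205383096643 seal 2.062439477651056 line 13.943755528941514 lever 11.678658264256237 base 10
top centroid deg -0.0 axis deg 10.3 lever 9.8 offline mm 1.7 sd [2.9 5.8]
scene centroid deg -26.5 axis deg 9.5 lever 7.2 offline mm 4.2 sd [2.9 7.3]
```

View pics/t5.png

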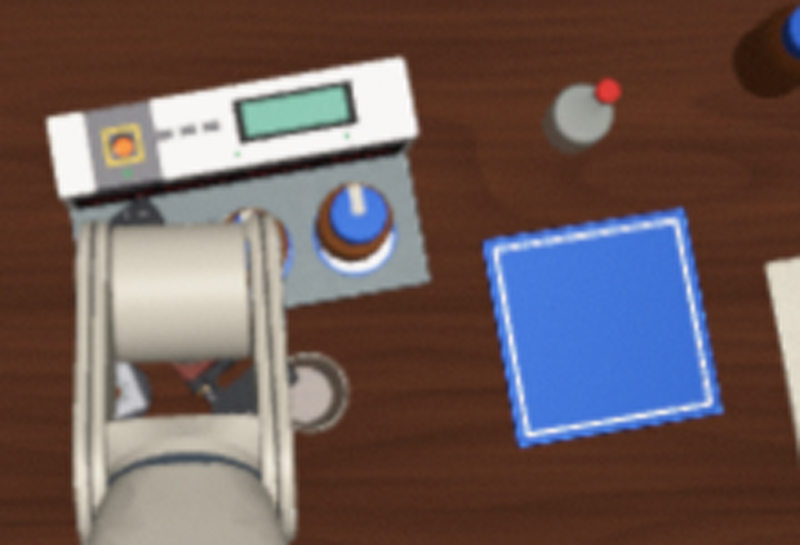

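View pics/s5.png

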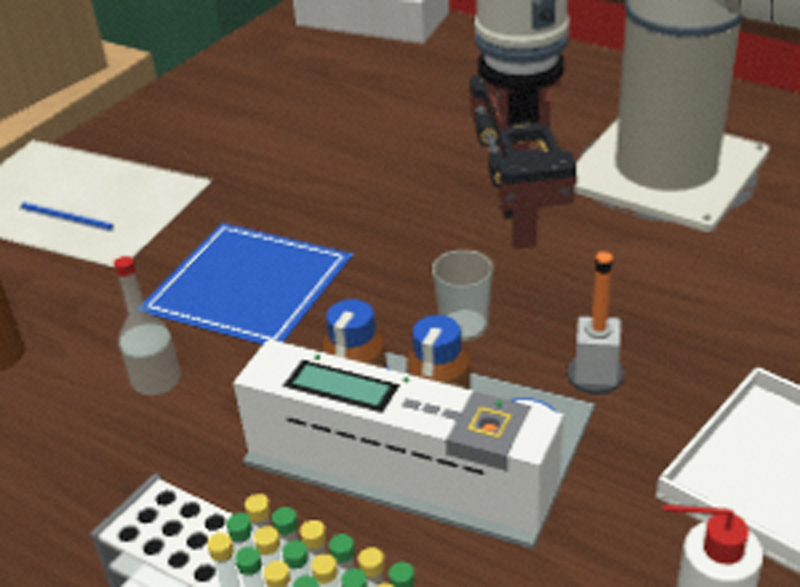

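```bash
python3 seal.py; python3 go.py 570.5 -111.7 235 99 0.5 
```

```text
cap [ 570.5 -111.1] mean [ 570.4 -111.1] diam 45.32343673706055 47.99836730957031 z 109.18879135981615 seal 1.559584089560049 line 11.510422347290557 lever 11.697656424035372 base 10
top centroid deg -0.7 axis deg 10.2 lever 9.8 offline mm 1.9 sd [2.9 5.8]
scene centroid deg -27.4 axis deg 9.7 lever 7.2 offline mm 4.4 sd [2.9 7.3]
pos [469.1  26.8 279.7] yaw 129.6 chk 129.6 tilt -1.0 w 43.7 t 16.4 F [0.6 0.1 0.1] final q6 -0.35
[[-0.043, -0.003, 0.011, 0.13, 0.5], [-0.043, 0.003, 0.011, 0.13, 0.5], [-0.042, 0.009, 0.012, 0.14, 0.5], [-0.04, 0.014, 0.011, 0.13, 0.5]]
```

Request:
send_rows(rows=[[-0.043,-0.003,0.011,0.13,0.5],[-0.043,0.003,0.011,0.13,0.5],[-0.042,0.009,0.012,0.14,0.5],[-0.04,0.014,0.011,0.13,0.5],[0,0,0,0,0.5]])

```text
t: 16.85
ee_pos: [572.1, -115.0, 233.2]
orientation: [2.041, 2.387, -0.0]
ft_force: [0.4, -0.0, -0.4]
width: 65.9
```

Request:
send_rows(rows=[[0,0,0,0,0.5],[0,0,0,0,0.5]])

```text
t: 17.05
ee_pos: [569.2, -110.7, 234.6]
orientation: [-2.032, -2.395, 0.001]
ft_force: [-0.5, 0.6, -0.3]
width: 65.9
```

```bash
python3 go.py 570.5 -112.5 163 99 0.5 20
```

```text
pos [ 569.2 -110.7  234.6] yaw 99.4 chk 99.4 tilt -1.0 w 65.9 t 17.1 F [-0.5  0.6 -0.3] final q6 -0.35
[[-0.0, 0.0, 0.018, 0.0, 0.5], [-0.001, 0.0, 0.018, 0.0, 0.5], [-0.0, 0.001, 0.018, 0.0, 0.5], [-0.001, -0.0, 0.018, 0.01, 0.5]]
```

Request:
send_rows(rows=[[-0.002,0.001,0.018,0,0.5],[0,0,0.018,0,0.5],[0,0,0.018,0,0.5],[0,0,0.016,0,0.5],[0,0,0,0,0.5]])

```text
t: 17.55
ee_pos: [569.7, -111.6, 163.5]
orientation: [-2.03, -2.394, 0.002]
ft_force: [-0.3, 0.2, 0.8]
width: 66.0
```

Request:
send_rows(rows=[[0,0,0,0,0.2],[0,0,0,0,0],[0,0,0,0,-1],[0,0,0,0,-1],[0,0,0,0,-1]])

```text
t: 18.05
ee_pos: [571.4, -113.1, 165.7]
orientation: [2.034, 2.393, 0.0]
ft_force: [-3.7, -0.4, 6.0]
width: 47.7
```

Request:
send_rows(rows=[[0,0,0,0,-1],[0,0,-0.004,0,-1],[0,0,-0.004,0,-1],[0,0,0,0,-1],[0,0,0,0,-1]])

```text
t: 18.55
ee_pos: [571.4, -113.0, 172.7]
orientation: [2.034, 2.394, 0.0]
ft_force: [-0.6, 0.9, -1.9]
width: 47.6
```

```bash
python3 go.py 565 -117 172 99 -1 20
```

```text
pos [ 571.4 -113.   172.7] yaw 99.3 chk 99.3 tilt -1.0 w 47.6 t 18.6 F [-0.6  0.9 -1.9] final q6 -0.36
[[-0.003, -0.007, 0.001, 0.0, -1.0]]
```

Request:
send_rows(rows=[[-0.003,-0.006,0,0,-1],[0,0,0.002,0,-1],[0,0,0.002,0,-1],[0,0,0,0,-1],[0,0,0,0,-1]])

```text
t: 19.05
ee_pos: [565.9, -116.9, 168.5]
orientation: [-2.034, -2.394, 0.0]
ft_force: [0.6, -0.0, -2.5]
width: 47.7
```

Request:
send_rows(rows=[[0,0,0.002,0,-1],[0,-0.001,0.001,0,-1],[0,0,0,0,-1],[0,0,0,0,-1]])

```text
t: 19.45
ee_pos: [565.1, -117.1, 165.8]
orientation: [2.034, 2.394, 0.0]
ft_force: [2.2, -0.4, -1.7]
width: 47.6
```

Request:
send_rows(rows=[[0,0,0.001,0,-1],[0,0,0,0,-1],[0,0,0,0,-1]])

```text
t: 19.75
ee_pos: [565.1, -117.3, 165.7]
orientation: [2.034, 2.393, 0.0]
ft_force: [-1.6, -0.5, 7.5]
width: 47.9
```

Request:
send_rows(rows=[[0,0,0,0,-0.3],[0,0,0,0,0.2],[0,0,0,0,0.5],[0,0,0,0,0.5],[0,0,0,0,0.5]])

```text
t: 20.25
ee_pos: [564.9, -117.1, 164.6]
orientation: [-2.034, -2.394, -0.0]
ft_force: [0.3, -0.5, -0.5]
width: 65.7
```

Request:
send_rows(rows=[[0,0,-0.01,0,0.5],[0,0,-0.02,0,0.5],[0,0,-0.03,0,0.5],[0,0,-0.04,0,0.5],[0,0,-0.03,0,0]])

```text
t: 20.75
ee_pos: [565.2, -117.2, 297.5]
orientation: [2.033, 2.393, 0.001]
ft_force: [0.3, -0.2, 0.2]
width: 61.1
```

```bash
python3 go.py 423 101 270 99 0 
```

```text
pos [ 565.2 -117.2  297.5] yaw 99.3 chk 99.3 tilt -1.0 w 61.1 t 20.8 F [ 0.3 -0.2  0.2] final q6 0.08
[[0.04, -0.018, 0.005, 0.0, 0.0], [0.039, -0.017, 0.004, 0.0, 0.0], [0.04, -0.018, 0.005, 0.0, 0.0], [0.04, -0.017, 0.004, 0.0, 0.0], [0.04, -0.018, 0.005, 0.0, 0.0]]
[[0.039, -0.017, 0.005, 0.0, 0.0]]
```

Request:
send_rows(rows=[[0.04,-0.018,0.005,0.0,0.0],[0.039,-0.017,0.004,0.0,0.0],[0.04,-0.018,0.005,0.0,0.0],[0.04,-0.017,0.004,0.0,0.0],[0.04,-0.018,0.005,0.0,0.0]])

```text
t: 21.25
ee_pos: [445.1, 66.3, 272.4]
orientation: [2.035, 2.393, 0.002]
ft_force: [1.5, -0.7, -1.2]
width: 43.9
```

Request:
send_rows(rows=[[0.039,-0.017,0.005,0.0,0.0],[0,0,0,0,0],[0,0,0,0,0],[0,0,0,0,0]])

```text
t: 21.65
ee_pos: [423.7, 100.5, 267.3]
orientation: [2.034, 2.393, 0.002]
ft_force: [0.1, -0.1, 1.4]
width: 43.8
```

```bash
python3 seal.py; python3 go.py 423 101 174 99 0 20;  python3 - <<'E'
from h import *
im=grab('top'); cv2.imwrite('pics/t6.png',cv2.resize(im['color'][130:280,150:370],(800,545),interpolation=cv2.INTER_CUBIC))
im=grab('scene'); cv2.imwrite('pics/s6.png',cv2.resize(im['color'][60:280,80:380],(800,587),interpolation=cv2.INTER_CUBIC))
E
```

```text
cap [ 564.5 -115.2] mean [ 564.3 -115.2] diam 45.383548736572266 48.59283447265625 z 109.56706241303323 seal 3.009925228419504 line -80.06236802938646 lever 12.013280221439565 base 10
cap [548.9 -20.4] mean [548.9 -20.3] diam 46.29042053222656 46.850894927978516 z 109.63719572793991 seal 7.234887883477179 line -37.76625478943827 lever 11.825783973092431 base 10
top centroid deg -1.6 axis deg 9.2 lever 9.8 offline mm 1.8 sd [3.  5.7]
scene centroid deg -28.2 axis deg 9.5 lever 7.4 offline mm 4.6 sd [2.9 7.3]
top centroid deg 3.0 axis deg 11.1 lever 9.5 offline mm 1.3 sd [2.9 5.8]
scene centroid deg -18.7 axis deg 10.1 lever 6.8 offline mm 3.3 sd [2.9 7.3]
pos [423.7 100.1 267. ] yaw 99.2 chk 99.2 tilt -1.0 w 44.3 t 21.8 F [ 0.5 -0.2 -0.2] final q6 0.08
[[0.0, -0.0, 0.019, 0.0, 0.0], [0.0, -0.0, 0.018, 0.0, 0.0], [0.001, -0.0, 0.019, 0.0, 0.0], [-0.0, -0.0, 0.018, 0.0, 0.0], [0.0, -0.001, 0.019, 0.0, 0.0]]
```

View pics/t6.png

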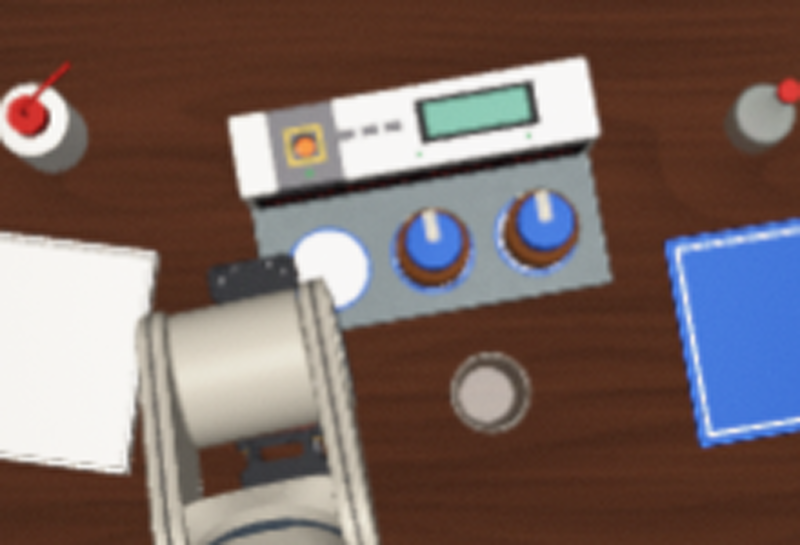

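View pics/s6.png

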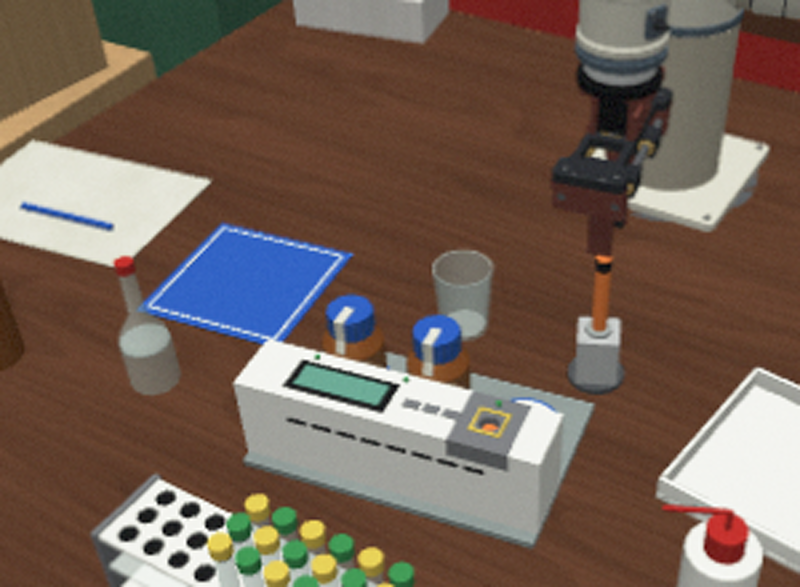

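Request:
send_rows(rows=[[0.001,0,0.019,0,0],[0,0,0.019,0,0],[0,0,0.019,0,0],[0,0,0.019,0,0],[0,0,0.016,0,0]])

```text
t: 22.35
ee_pos: [423.0, 101.2, 173.7]
orientation: [-2.036, -2.392, 0.001]
ft_force: [-0.4, 0.4, 1.0]
width: 44.0
```

Request:
send_rows(rows=[[0,0,0,0,0],[0,0,0,0,0],[0,0,0,0,0]])

```text
t: 22.65
ee_pos: [423.3, 101.7, 175.4]
orientation: [2.035, 2.393, 0.002]
ft_force: [0.3, -0.2, 0.4]
width: 43.8
```

Request:
send_rows(rows=[[0,0,0,0,-0.3],[0,0,0,0,-0.5],[0,0,0,0,-0.7],[0,0,0,0,-1],[0,0,0,0,-1]])

```text
t: 23.15
ee_pos: [422.8, 101.9, 174.9]
orientation: [2.034, 2.394, 0.0]
ft_force: [-0.8, -0.2, 3.2]
width: 15.7
```

Request:
send_rows(rows=[[0,0,0,0,-1],[0,0,0,0,-1],[0,0,0,0,-1],[0,0,0,0,-1]])

```text
t: 23.55
ee_pos: [422.8, 101.9, 174.9]
orientation: [2.034, 2.394, 0.0]
ft_force: [-1.3, 0.5, 5.5]
width: 15.4
```

Request:
send_rows(rows=[[0,0,-0.01,0,-1],[0,0,-0.02,0,-1],[0,0,-0.03,0,-1],[0,0,-0.04,0,-1],[0,0,-0.03,0,-1]])

```text
t: 24.05
ee_pos: [422.7, 101.9, 307.1]
orientation: [2.034, 2.393, 0.002]
ft_force: [0.3, 0.9, 0.4]
width: 16.0
```

Request:
send_rows(rows=[[0,0,0,0,-1],[0,0,0,0,-1],[0,0,0,0,-1]])

```text
t: 24.35
ee_pos: [421.9, 101.7, 303.6]
orientation: [-2.034, -2.393, 0.003]
ft_force: [0.3, -0.6, -0.9]
width: 15.5
```

```bash
python3 go.py 632.5 87.2 300 99 -1 30; python3 - <<'E'
from h import *
im=grab('scene'); cv2.imwrite('pics/s7.png',cv2.resize(im['color'][60:280,180:480],(800,587),interpolation=cv2.INTER_CUBIC))
E
```

```text
pos [421.9 101.7 303.6] yaw 99.3 chk 99.3 tilt -1.0 w 15.5 t 24.4 F [ 0.3 -0.6 -0.9] final q6 -0.02
[[-0.006, 0.026, 0.0, 0.0, -1.0], [-0.006, 0.025, 0.001, 0.0, -1.0], [-0.006, 0.026, 0.0, 0.0, -1.0], [-0.006, 0.026, 0.001, 0.0, -1.0], [-0.006, 0.025, 0.0, 0.0, -1.0]]
[[-0.006, 0.026, 0.001, 0.0, -1.0], [-0.006, 0.026, 0.0, 0.0, -1.0], [-0.006, 0.026, 0.001, 0.0, -1.0]]
```

View pics/s7.png

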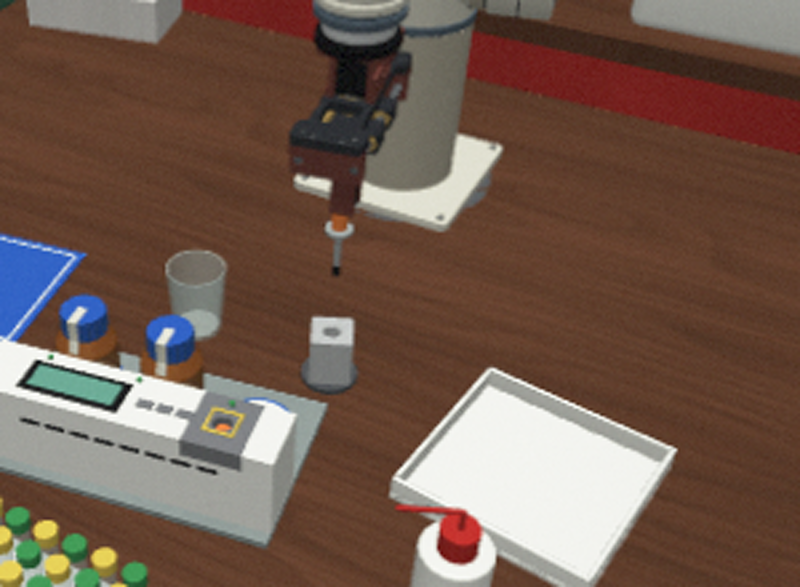

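```bash
python3 - <<'E'
from h import *
im=grab('scene')
f=lambda p:((p-[180,60])/0.375).round(1)
print(f(proj(im,[[421.9,101.7,141.7],[421.9,101.7,193.7],[421.9,101.7,242.6-20],[423.2,101.2,65]])))
c=cv2.resize(im['color'][130:190,280:340],(600,600),interpolation=cv2.INTER_CUBIC)
cv2.imwrite('pics/tip.png',c)
q=((proj(im,[[421.9,101.7,141.7],[421.9,101.7,193.7]])-[280,130])*10).round(); print(q)
E
```

```text
[[336.9 275.1]
 [340.1 232.9]
 [341.9 208.3]
 [331.6 333.4]]
[[263. 332.]
 [275. 173.]]
```

View pics/tip.png

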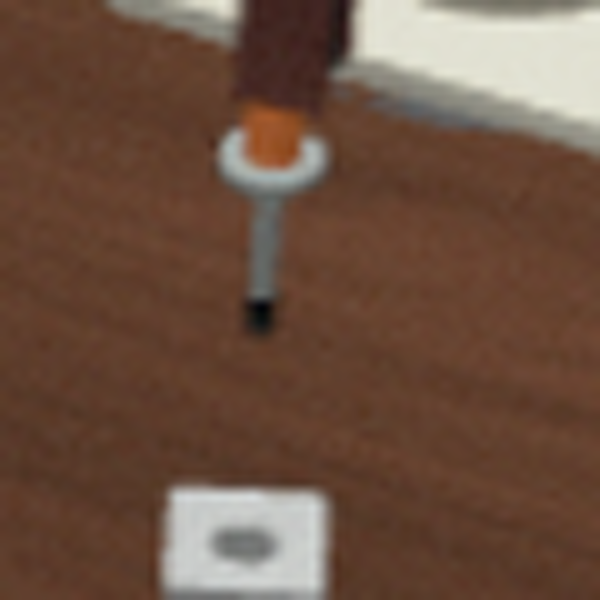

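Request:
send_rows(rows=[[-0.006,0.026,0.0,0.0,-1.0],[-0.006,0.025,0.001,0.0,-1.0],[-0.006,0.026,0.0,0.0,-1.0],[-0.006,0.026,0.001,0.0,-1.0],[-0.006,0.025,0.0,0.0,-1.0]])

```text
t: 24.95
ee_pos: [554.5, 92.7, 300.9]
orientation: [-2.033, -2.392, 0.003]
ft_force: [0.3, 0.1, -0.2]
width: 15.8
```

Request:
send_rows(rows=[[-0.006,0.026,0.001,0.0,-1.0],[-0.006,0.026,0.0,0.0,-1.0],[-0.006,0.026,0.001,0.0,-1.0],[0,0,0,0,-1],[0,0,0,0,-1]])

```text
t: 25.45
ee_pos: [633.1, 87.5, 298.8]
orientation: [-2.033, -2.392, 0.004]
ft_force: [-0.8, -0.3, -0.6]
width: 15.9
```

Request:
send_rows(rows=[[0,0,0,0,-1],[0,0,0,0,-1]])

```text
t: 25.65
ee_pos: [632.8, 87.8, 300.4]
orientation: [-2.034, -2.394, 0.001]
ft_force: [0.5, 0.1, -0.3]
width: 15.3
```

```bash
python3 go.py 632.5 87.2 275 99 -1 30; python3 - <<'E'
from h import *
im=grab('scene'); p=telemetry.get_obs()['ee_pos']
u0,v0=220,130
cv2.imwrite('pics/btn.png',cv2.resize(im['color'][v0:v0+110,u0:u0+110],(600,600),interpolation=cv2.INTER_CUBIC))
print(p,((proj(im,[[632.5,87.2,95],[632.5,87.2,105],[p[0],p[1],p[2]-161.9]])-[u0,v0]+.5)*600/110).round())
E
```

```text
pos [632.8  87.8 300.4] yaw 99.3 chk 99.3 tilt -1.0 w 15.3 t 25.6 F [ 0.5  0.1 -0.3] final q6 -0.02
[[-0.001, -0.0, 0.025, 0.01, -1.0]]
[632.94963761  87.8050918  300.65642718] [[237. 506.]
 [237. 490.]
 [237. 437.]]
```

View pics/btn.png

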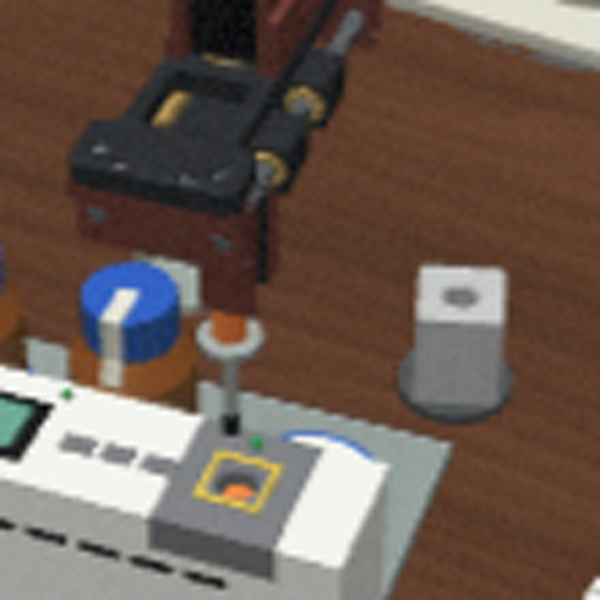

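```bash
python3 - <<'E'
from h import *
np.set_printoptions(precision=1,suppress=True)
for n in('top','scene'):
    im=grab(n); h,s,v=cv2.split(cv2.cvtColor(im['color'],cv2.COLOR_BGR2HSV)); 
    c=proj(im,[632.5,87.2,105])[0]; U,V=np.meshgrid(np.arange(512),np.arange(384)); near=np.hypot(U-c[0],V-c[1])<16
    y=near&(h>18)&(h<34)&(s>90)&(v>120)
    pts=np.argwhere(y)[:,::-1].astype(np.float32)
    if len(pts)>4:
        r=cv2.minAreaRect(pts); print(n,len(pts),'frame rect',r,'->',onplane(im,r[0],105)[0],'mean->',onplane(im,pts.mean(0),105)[0])
    o=near&(h<17)&(s>150)&(v>140); pts=np.argwhere(o)[:,::-1]
    if len(pts): print('orange',len(pts),pts.mean(0),onplane(im,pts.mean(0),95)[0])
    if n=='scene':
        p=telemetry.get_obs()['ee_pos']; t=proj(im,[p[0],p[1],p[2]-161.9+6])[0]
        d=(v<40)&(np.hypot(U-t[0],V-t[1])<7); pts=np.argwhere(d)[:,::-1]; print('tip mid pred',t,'dark',pts.mean(0),len(pts), onplane(im,pts.mean(0),p[2]-155.9)[0],p)
        for z in (95,105): print(proj(im,[632.5,87.2,z]))
E
```

```text
scene 57 frame rect ((263.0943603515625, 217.66983032226562), (14.285496711730957, 9.752598762512207), 15.945395469665527) -> [627.2  84.7 105. ] mean-> [627.7  85.2 105. ]
orange 8 [263.  219.6] [624.6  82.8  95. ]
tip mid pred [262.8 207.8] dark [262.  207.5] 2 [633.5  85.6 145.1] [633.3  87.8 301. ]
[[263.  222.2]]
[[262.9 219.4]]
```

```bash
python3 - <<'E'
from h import *
im=grab('top'); print(onplane(im,[[233.6,169.4]],105), onplane(im,[[233.6,169.7]],95))
a=cv2.imread('pics/top0.png'); a=cv2.resize(a,(512,384),interpolation=cv2.INTER_AREA); h,s,v=cv2.split(cv2.cvtColor(a,cv2.COLOR_BGR2HSV))
U,V=np.meshgrid(np.arange(512),np.arange(384)); m=(np.hypot(U-233.6,V-169.5)<9)&(h>18)&(h<34)&(s>70)&(v>110); p=np.argwhere(m)[:,::-1].astype(np.float32); print(len(p),cv2.minAreaRect(p),onplane(im,[cv2.minAreaRect(p)[0]],105),onplane(im,[p.mean(0)],105))
E
python3 go.py 632 87.3 265 99 -1 12
```

```text
[[632.45263799  86.61505532 105.        ]] [[633.21288507  87.18647573  95.        ]]
73 ((233.2115478515625, 169.5576934814453), (10.59027099609375, 10.78638744354248), 78.69007110595703) [[631.97228066  87.82603792 105.        ]] [[632.12864821  87.54577808 105.        ]]
pos [633.4  87.8 301. ] yaw 99.3 chk 99.3 tilt -1.0 w 15.7 t 25.9 F [-0.9  0.3 -0.7] final q6 -0.02
[[-0.0, -0.0, 0.009, 0.0, -1.0], [-0.0, -0.001, 0.009, 0.0, -1.0], [-0.0, -0.0, 0.009, 0.0, -1.0], [-0.0, -0.0, 0.009, 0.01, -1.0]]
```

Request:
send_rows(rows=[[0,-0.001,0.01,0,-1],[0,-0.001,0.01,0,-1],[0,0,0.01,0,-1],[0,0,0.006,0,-1],[0,0,0,0,-1]])

```text
t: 26.35
ee_pos: [631.1, 87.3, 263.0]
orientation: [-2.033, -2.392, 0.003]
ft_force: [0.4, -0.1, -0.0]
width: 15.4
```

Request:
send_rows(rows=[[0,0,0,0,-1],[0,0,0,0,-1]])

```text
t: 26.55
ee_pos: [632.1, 87.4, 265.0]
orientation: [2.034, 2.394, 0.001]
ft_force: [0.2, -0.0, 0.3]
width: 15.5
```

Request:
send_rows(rows=[[0,0,0.003,0,-1],[0,0,0.002,0,-1],[0,0,0.001,0,-1],[0,0,0,0,-1],[0,0,0,0,-1]])

```text
t: 27.05
ee_pos: [631.8, 87.4, 258.7]
orientation: [-2.034, -2.394, 0.0]
ft_force: [0.7, 0.5, 0.0]
width: 15.9
```

```bash
python3 -c "
from h import *
im=grab('scene'); cv2.imwrite('pics/btn2.png',cv2.resize(im['color'][130:240,220:330],(600,600),interpolation=cv2.INTER_CUBIC))
o=telemetry.get_obs();print(o['ee_pos'],o['ft_force'])"
```

```text
[631.79883615  87.37942969 258.7313767 ] [-0.43605984  0.62238902 -0.5911039 ]
```

View pics/btn2.png

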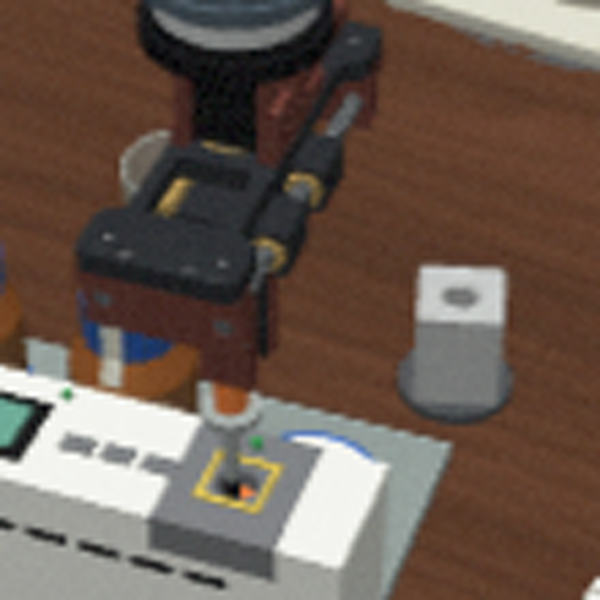

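```bash
python3 seal.py; python3 -c "
from h import *
im=grab('scene'); cv2.imwrite('pics/s8.png',cv2.resize(im['color'][60:280,80:380],(800,587),interpolation=cv2.INTER_CUBIC))"
```

```text
cap [ 564.5 -115.2] mean [ 564.4 -115.2] diam 45.54427719116211 48.44329071044922 z 109.36810943159321 seal -0.25478977431767713 line 10.249175259261984 lever 11.855704045522602 base 10
cap [548.9 -20.4] mean [548.9 -20.3] diam 46.3477897644043 46.74748992919922 z 109.14803925502792 seal 2.153108502209767 line 26.974702872610244 lever 12.195645509935693 base 10
top centroid deg -1.8 axis deg 9.0 lever 9.8 offline mm 1.8 sd [3.  5.7]
scene centroid deg -28.4 axis deg 9.7 lever 7.5 offline mm 4.6 sd [2.9 7.3]
top centroid deg 3.1 axis deg 11.0 lever 9.5 offline mm 1.3 sd [2.9 5.8]
scene centroid deg 50.3 axis deg 91.6 lever 4.2 offline mm 2.8 sd [8.8 9.4]
```

View pics/s8.png

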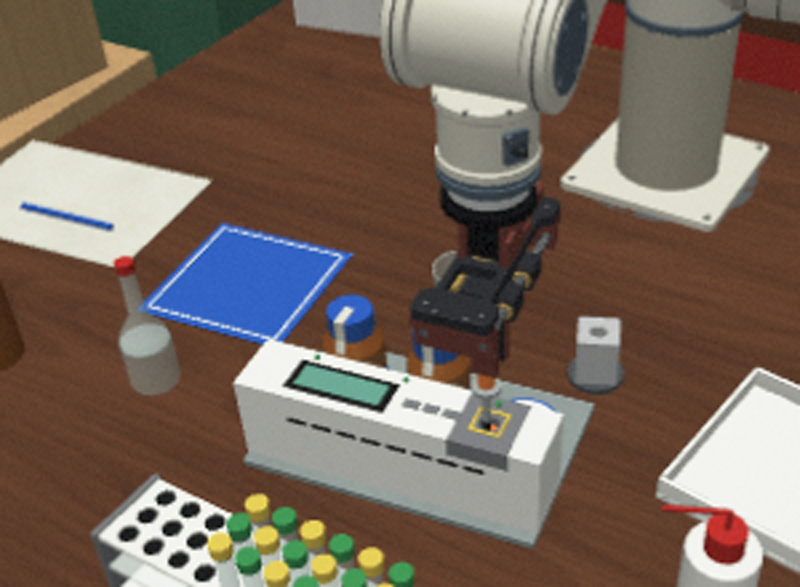

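Both bottles are still in place on their rings. Press.

Request:
send_rows(rows=[[0,0,0.002,0,-1],[0,0,0.002,0,-1],[0,0,0.001,0,-1],[0,0,0,0,-1]])

```text
t: 27.65
ee_pos: [632.0, 87.4, 253.9]
orientation: [2.034, 2.394, 0.001]
ft_force: [0.7, 0.3, 2.1]
width: 16.0
```

Request:
send_rows(rows=[[0,0,0.001,0,-1],[0,0,0.001,0,-1],[0,0,0,0,-1]])

```text
t: 27.95
ee_pos: [632.1, 87.4, 252.7]
orientation: [2.034, 2.393, 0.001]
ft_force: [-0.7, 0.2, 8.6]
width: 15.5
```

Request:
send_rows(rows=[[0,0,0,0,-1],[0,0,0,0,-1],[0,0,0,0,-1],[0,0,0,0,-1]])

```text
t: 28.35
ee_pos: [632.1, 87.4, 252.7]
orientation: [2.034, 2.393, 0.001]
ft_force: [-1.6, 0.2, 8.3]
width: 15.5
```

Request:
send_rows(rows=[[0,0,-0.005,0,-1],[0,0,-0.01,0,-1],[0,0,-0.02,0,-1],[0,0,-0.02,0,-1],[0,0,0,0,-1]])

```text
t: 28.85
ee_pos: [632.9, 87.5, 309.6]
orientation: [2.032, 2.392, 0.005]
ft_force: [0.4, 0.2, -0.1]
width: 15.3
```

Request:
send_rows(rows=[[0,0,0,0,-1],[0,0,0,0,-1]])

```text
t: 29.05
ee_pos: [631.1, 87.3, 305.4]
orientation: [-2.034, -2.393, 0.002]
ft_force: [0.2, -0.2, -0.5]
width: 15.7
```

```bash
python3 go.py 422.8 101.7 295 99.2 -1 30; python3 -c "
from h import *
im=grab('scene'); cv2.imwrite('pics/btn3.png',cv2.resize(im['color'][130:240,220:330],(600,600),interpolation=cv2.INTER_CUBIC))"
```

```text
pos [631.1  87.3 305.4] yaw 99.3 chk 99.3 tilt -1.0 w 15.7 t 29.1 F [ 0.2 -0.2 -0.5] final q6 0.08
[[0.007, -0.029, 0.001, 0.0, -1.0], [0.007, -0.029, 0.002, 0.0, -1.0], [0.006, -0.029, 0.001, 0.0, -1.0], [0.007, -0.029, 0.002, 0.0, -1.0], [0.007, -0.029, 0.001, 0.0, -1.0]]
[[0.007, -0.029, 0.002, 0.0, -1.0], [0.007, -0.029, 0.001, 0.0, -1.0]]
```

View pics/btn3.png

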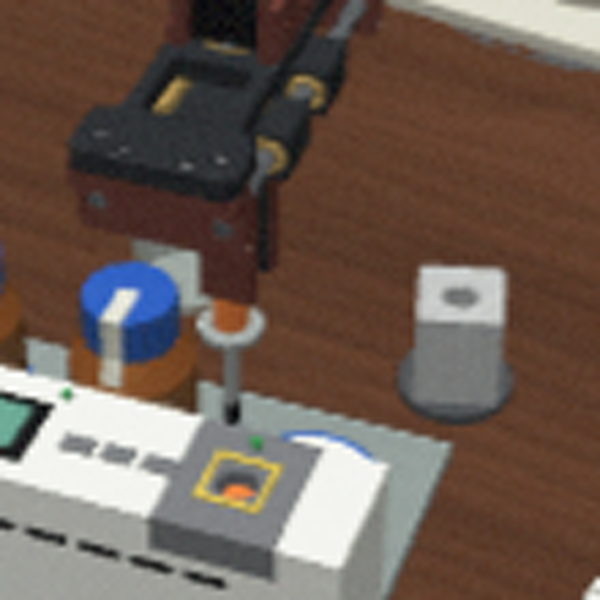

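Request:
send_rows(rows=[[0.007,-0.029,0.001,0.0,-1.0],[0.007,-0.029,0.002,0.0,-1.0],[0.006,-0.029,0.001,0.0,-1.0],[0.007,-0.029,0.002,0.0,-1.0],[0.007,-0.029,0.001,0.0,-1.0]])

```text
t: 29.6
ee_pos: [481.5, 97.4, 298.6]
orientation: [-2.034, -2.393, 0.002]
ft_force: [0.4, 0.7, 0.6]
width: 15.6
```

Request:
send_rows(rows=[[0.007,-0.029,0.002,0.0,-1.0],[0.007,-0.029,0.001,0.0,-1.0],[0,0,0,0,-1],[0,0,0,0,-1],[0,0,0,0,-1]])

```text
t: 30.1
ee_pos: [424.7, 102.1, 296.7]
orientation: [2.034, 2.393, 0.001]
ft_force: [0.8, -0.5, -0.2]
width: 15.9
```

```bash
python3 go.py 423 101.7 240 99.2 -1 15; python3 - <<'E'
from h import *
im=grab('scene'); p=telemetry.get_obs()['ee_pos']
cv2.imwrite('pics/tip2.png',cv2.resize(im['color'][130:190,280:340],(600,600),interpolation=cv2.INTER_CUBIC))
print(((proj(im,[[p[0],p[1],p[2]-161.9],[p[0],p[1],p[2]-109.9],[423.2,101.2,65]])-[280,130]+.5)*10).round())
E
```

```text
pos [424.7 102.1 296.7] yaw 99.3 chk 99.3 tilt -1.0 w 15.9 t 30.1 F [ 0.8 -0.5 -0.2] final q6 0.08
[[-0.0, -0.0, 0.014, 0.0, -1.0], [-0.0, -0.001, 0.014, 0.0, -1.0], [-0.0, -0.0, 0.015, 0.0, -1.0], [-0.0, -0.001, 0.014, 0.0, -1.0]]
[[263. 363.]
 [275. 206.]
 [249. 555.]]
```

View pics/tip2.png

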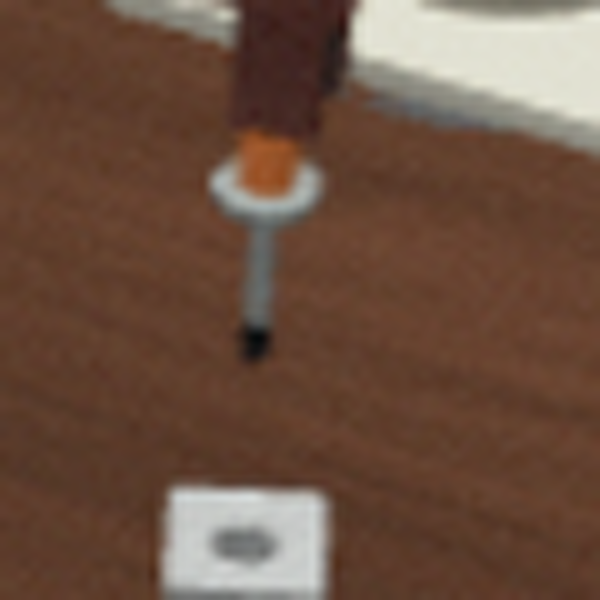

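Request:
send_rows(rows=[[0,-0.002,0.015,0,-1],[0,0,0.015,0,-1],[0,0,0.015,0,-1],[0,0,0.01,0,-1],[0,0,0,0,-1]])

```text
t: 30.65
ee_pos: [421.6, 101.5, 240.4]
orientation: [-2.034, -2.392, 0.003]
ft_force: [0.5, -0.6, -0.4]
width: 15.8
```

Request:
send_rows(rows=[[0,0,0,0,-1],[0,0,0,0,-1]])

```text
t: 30.85
ee_pos: [422.3, 101.8, 242.2]
orientation: [2.034, 2.393, 0.001]
ft_force: [0.7, 1.0, 0.6]
width: 15.9
```

```bash
python3 go.py 423 101.7 176 99.2 -1 15; python3 - <<'E'
from h import *
im=grab('scene')
cv2.imwrite('pics/tip3.png',cv2.resize(im['color'][140:200,280:340],(600,600),interpolation=cv2.INTER_CUBIC))
E
```

```text
pos [422.3 101.8 242.2] yaw 99.3 chk 99.3 tilt -1.0 w 15.9 t 30.9 F [0.7 1.  0.6] final q6 0.08
[[-0.0, 0.0, 0.013, 0.0, -1.0], [-0.0, 0.0, 0.013, 0.0, -1.0], [-0.0, 0.0, 0.014, 0.0, -1.0], [-0.0, 0.001, 0.013, 0.0, -1.0], [-0.0, -0.0, 0.013, 0.0, -1.0]]
```

View pics/tip3.png

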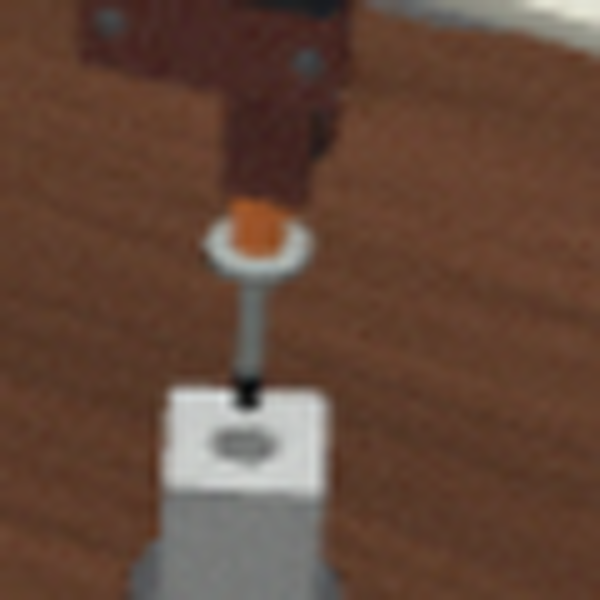

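Request:
send_rows(rows=[[0,0,0.01,0,-1],[0,0,0.01,0,-1],[0,0,0.01,0,-1],[0,0,0,0,-1],[0,0,0,0,-1]])

```text
t: 31.4
ee_pos: [421.5, 101.6, 211.1]
orientation: [-2.034, -2.393, 0.002]
ft_force: [-0.1, -1.0, 0.0]
width: 15.8
```

Request:
send_rows(rows=[[0,0,0.01,0,-1],[0,0,0.01,0,-1],[0,0,0.01,0,-1],[0,0,0,0,-1],[0,0,0,0,-1]])

```text
t: 31.9
ee_pos: [421.5, 101.6, 181.2]
orientation: [-2.034, -2.393, 0.001]
ft_force: [0.2, -0.8, -0.7]
width: 15.5
```

Request:
send_rows(rows=[[0,0.001,0.003,0,-1],[0,0,0.002,0,-1],[0,0,0,0,-1],[0,0,0,0,-1]])

```text
t: 32.3
ee_pos: [422.7, 101.8, 176.7]
orientation: [2.034, 2.394, 0.0]
ft_force: [0.7, -0.1, -0.3]
width: 15.4
```

Request:
send_rows(rows=[[0,0,0.001,0,-1],[0,0,0.001,0,-1],[0,0,0,0,-1],[0,0,0,0,-1]])

```text
t: 32.7
ee_pos: [422.8, 101.9, 174.9]
orientation: [2.034, 2.394, 0.0]
ft_force: [-1.3, -1.0, 4.9]
width: 15.7
```

Seated (same height and force as at pick-up). Release and rise.

Request:
send_rows(rows=[[0,0,0,0,-0.5],[0,0,0,0,-0.3],[0,0,0,0,0],[0,0,0,0,0],[0,0,0,0,0]])

```text
t: 33.2
ee_pos: [422.7, 101.8, 174.6]
orientation: [-2.034, -2.394, 0.0]
ft_force: [0.2, -0.4, -0.4]
width: 43.7
```

Request:
send_rows(rows=[[0,0,-0.01,0,0],[0,0,-0.02,0,0],[0,0,-0.03,0,0],[0,0,-0.04,0,0],[0,0,-0.03,0,0]])

```text
t: 33.7
ee_pos: [422.8, 101.9, 307.3]
orientation: [2.034, 2.393, 0.002]
ft_force: [0.6, 0.7, -0.9]
width: 44.0
```

```bash
python3 seal.py; python3 go.py 549 -21 240 99.2 0.5 45; python3 - <<'E'
from h import *
im=grab('scene')
cv2.imwrite('pics/s9.png',cv2.resize(im['color'][60:280,180:480],(800,587),interpolation=cv2.INTER_CUBIC))
E
```

```text
cap [ 564.8 -115.2] mean [ 564.7 -115.3] diam 45.77199935913086 47.46940612792969 z 109.37150237567698 seal 2.916016989869525 line 30.013585597555945 lever 11.950993497883498 base 10
cap [549.1 -20.5] mean [549.2 -20.4] diam 45.83294677734375 46.72517013549805 z 109.97595668413578 seal 7.698314745076482 line -41.105319105830894 lever 11.552894657281803 base 10
top centroid deg -1.4 axis deg 9.2 lever 9.6 offline mm 1.8 sd [3.  5.8]
scene centroid deg -28.9 axis deg 9.3 lever 7.2 offline mm 4.4 sd [2.9 7.4]
top centroid deg 3.8 axis deg 10.9 lever 9.4 offline mm 1.2 sd [2.9 5.9]
scene centroid deg -18.3 axis deg 10.0 lever 6.6 offline mm 3.1 sd [2.9 7.4]
pos [424.6 102.2 309.1] yaw 99.3 chk 99.3 tilt -1.0 w 43.8 t 33.8 F [0.1 0.2 0.2] final q6 -0.2
[[-0.028, 0.021, 0.014, 0.0, 0.5], [-0.029, 0.02, 0.014, 0.0, 0.5], [-0.028, 0.021, 0.013, 0.0, 0.5], [-0.028, 0.02, 0.014, 0.0, 0.5], [-0.029, 0.021, 0.014, 0.0, 0.5]]
```

View pics/s9.png

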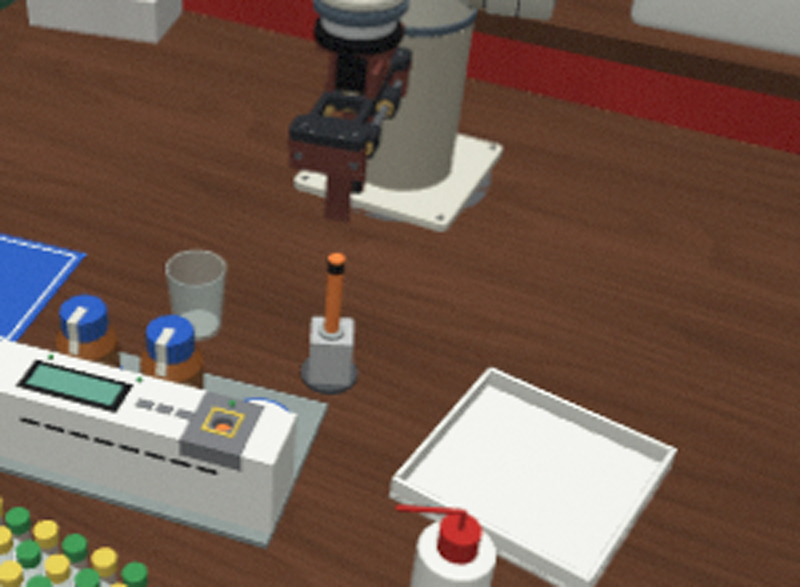

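Request:
send_rows(rows=[[-0.028,0.021,0.014,0.0,0.5],[-0.029,0.02,0.014,0.0,0.5],[-0.028,0.021,0.013,0.0,0.5],[-0.028,0.02,0.014,0.0,0.5],[-0.029,0.021,0.014,0.0,0.5]])

```text
t: 34.35
ee_pos: [547.2, -22.7, 233.8]
orientation: [-2.033, -2.392, 0.002]
ft_force: [1.2, 0.5, 0.4]
width: 65.9
```

Request:
send_rows(rows=[[0,0,0,0,0.5],[0,0,0,0,0.5],[0,0,0,0,0.5]])

```text
t: 34.65
ee_pos: [546.1, -21.1, 235.2]
orientation: [-2.033, -2.393, 0.002]
ft_force: [0.3, 0.5, 0.5]
width: 65.7
```

```bash
python3 go.py 549.3 -21.2 164 99.2 0.5 20
```

```text
pos [546.1 -21.1 235.2] yaw 99.3 chk 99.3 tilt -1.0 w 65.7 t 34.6 F [0.3 0.5 0.5] final q6 -0.2
[[-0.0, 0.001, 0.018, 0.0, 0.5], [-0.0, 0.001, 0.018, 0.0, 0.5], [-0.0, 0.0, 0.017, 0.0, 0.5], [-0.001, 0.001, 0.018, 0.0, 0.5]]
```

Request:
send_rows(rows=[[0,0.003,0.018,0,0.5],[0,0,0.018,0,0.5],[0,0,0.018,0,0.5],[0,0,0.016,0,0.5],[0,0,0,0,0.5]])

```text
t: 35.15
ee_pos: [548.4, -20.1, 164.5]
orientation: [-2.031, -2.393, 0.003]
ft_force: [0.1, 0.7, 0.4]
width: 66.1
```

Request:
send_rows(rows=[[0,0,0,0,0.2],[0,0,0,0,0],[0,0,0,0,-1],[0,0,0,0,-1],[0,0,0,0,-1]])

```text
t: 35.65
ee_pos: [550.3, -21.3, 166.6]
orientation: [2.034, 2.394, 0.0]
ft_force: [-3.1, -0.4, 7.2]
width: 47.8
```

Request:
send_rows(rows=[[0,0,0,0,-1],[0,0,0,0,-1],[0,0,0,0,-1]])

```text
t: 35.95
ee_pos: [550.3, -21.3, 166.6]
orientation: [2.034, 2.393, 0.0]
ft_force: [-3.6, 0.1, 7.2]
width: 47.8
```

Request:
send_rows(rows=[[0,0,-0.02,0,-1],[0,0,-0.03,0,-1],[0,0,-0.03,0,-1],[0,0,-0.02,0,-1],[0,0,0,0,-1]])

```text
t: 36.45
ee_pos: [551.8, -21.3, 268.6]
orientation: [2.031, 2.39, 0.006]
ft_force: [0.5, 0.7, -2.2]
width: 48.3
```

```bash
python3 go.py 471.6 387.8 262 99.2 -1 30
```

```text
pos [551.8 -21.3 268.6] yaw 99.3 chk 99.3 tilt -1.0 w 48.3 t 36.5 F [ 0.5  0.7 -2.2] final q6 0.53
[[0.03, -0.001, 0.0, 0.0, -1.0], [0.03, -0.001, 0.001, 0.0, -1.0], [0.029, -0.001, 0.0, 0.0, -1.0], [0.03, -0.001, 0.001, 0.0, -1.0], [0.03, -0.001, 0.0, 0.0, -1.0]]
[[0.03, -0.001, 0.001, 0.0, -1.0], [0.029, -0.001, 0.0, 0.0, -1.0], [0.03, -0.001, 0.001, 0.0, -1.0], [0.03, -0.0, 0.0, 0.0, -1.0], [0.03, -0.001, 0.001, 0.0, -1.0]]
[[0.029, -0.001, 0.0, 0.0, -1.0], [0.03, -0.001, 0.001, 0.0, -1.0], [0.03, -0.001, 0.0, 0.0, -1.0], [0.03, -0.001, 0.001, 0.0, -1.0]]
```

Request:
send_rows(rows=[[0.03,-0.001,0.0,0.0,-1.0],[0.03,-0.001,0.001,0.0,-1.0],[0.029,-0.001,0.0,0.0,-1.0],[0.03,-0.001,0.001,0.0,-1.0],[0.03,-0.001,0.0,0.0,-1.0]])

```text
t: 36.95
ee_pos: [520.3, 126.0, 262.1]
orientation: [-2.034, -2.393, 0.002]
ft_force: [0.6, -0.2, -3.0]
width: 47.8
```

Request:
send_rows(rows=[[0.03,-0.001,0.001,0.0,-1.0],[0.029,-0.001,0.0,0.0,-1.0],[0.03,-0.001,0.001,0.0,-1.0],[0.03,-0.0,0.0,0.0,-1.0],[0.03,-0.001,0.001,0.0,-1.0]])

```text
t: 37.45
ee_pos: [492.5, 272.4, 259.2]
orientation: [-2.034, -2.393, 0.002]
ft_force: [-0.2, 0.2, -2.6]
width: 47.7
```

Request:
send_rows(rows=[[0.029,-0.001,0.0,0.0,-1.0],[0.03,-0.001,0.001,0.0,-1.0],[0.03,-0.001,0.0,0.0,-1.0],[0.03,-0.001,0.001,0.0,-1.0],[0,0,0,0,-1]])

```text
t: 37.95
ee_pos: [469.0, 391.0, 257.0]
orientation: [-2.031, -2.396, 0.0]
ft_force: [1.0, -0.1, -2.4]
width: 47.5
```

Request:
send_rows(rows=[[0,0,0,0,-1],[0,0,0,0,-1]])

```text
t: 38.15
ee_pos: [469.9, 387.3, 257.6]
orientation: [-2.035, -2.393, 0.003]
ft_force: [0.1, -0.1, -2.3]
width: 47.6
```

```bash
python3 go.py 471.6 387.8 165 99.2 -1 24; python3 - <<'E'
from h import *
im=grab('scene')
cv2.imwrite('pics/s10.png',cv2.resize(im['color'][60:300,180:500],(800,600),interpolation=cv2.INTER_CUBIC))
E
```

```text
pos [469.9 387.3 257.6] yaw 99.3 chk 99.3 tilt -1.0 w 47.6 t 38.1 F [ 0.1 -0.1 -2.3] final q6 0.53
[[0.0, 0.0, 0.023, 0.0, -1.0], [0.0, 0.001, 0.023, 0.0, -1.0], [0.0, 0.0, 0.023, 0.0, -1.0], [0.0, 0.001, 0.024, 0.0, -1.0]]
```

View pics/s10.png

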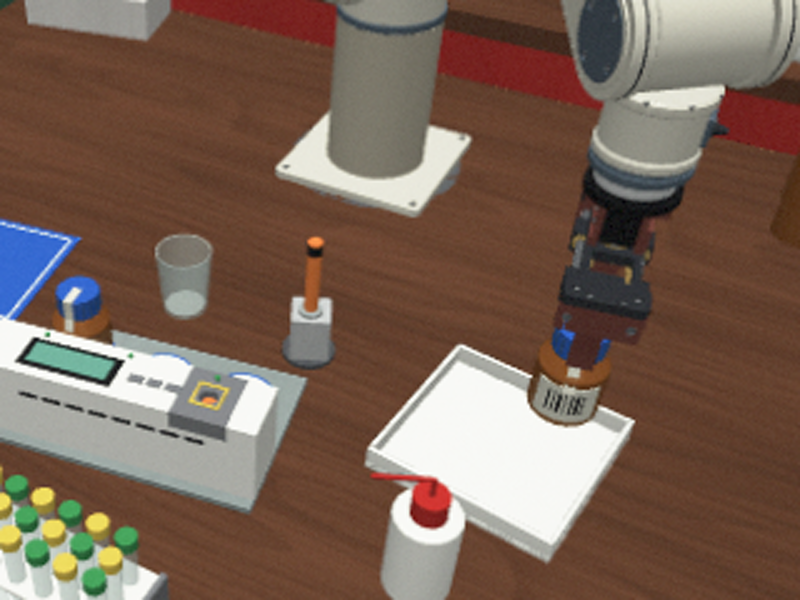

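Request:
send_rows(rows=[[0,0.001,0.024,0,-1],[0,0,0.024,0,-1],[0,0,0.022,0,-1],[0,0,0.014,0,-1],[0,0,0.005,0,-1]])

```text
t: 38.7
ee_pos: [470.8, 387.3, 168.2]
orientation: [-2.035, -2.392, 0.004]
ft_force: [-0.3, -0.1, -2.4]
width: 47.6
```

Request:
send_rows(rows=[[0,0,0.001,0,-1],[0,0,0,0,-1],[0,0,0,0,-1]])

```text
t: 39.0
ee_pos: [471.6, 388.7, 169.7]
orientation: [2.034, 2.394, 0.003]
ft_force: [0.5, -0.4, -2.4]
width: 47.5
```

Request:
send_rows(rows=[[0,0,0.003,0,-1],[0,0,0.002,0,-1],[0,0,0,0,-1],[0,0,0,0,-1]])

```text
t: 39.4
ee_pos: [471.1, 388.4, 163.7]
orientation: [-2.034, -2.394, 0.0]
ft_force: [0.6, 0.1, -2.6]
width: 47.3
```

Request:
send_rows(rows=[[0,0,0.001,0,-1],[0,0,0.001,0,-1],[0,0,0,0,-1],[0,0,0,0,-1]])

```text
t: 39.8
ee_pos: [471.1, 388.4, 161.6]
orientation: [-2.034, -2.394, 0.0]
ft_force: [0.3, 0.5, -2.3]
width: 47.5
```

Request:
send_rows(rows=[[0,0,0.001,0,-1],[0,0,0,0,-1],[0,0,0,0,-1]])

```text
t: 40.1
ee_pos: [471.2, 388.5, 161.2]
orientation: [2.034, 2.394, 0.001]
ft_force: [-1.3, -1.7, 4.5]
width: 47.7
```

Down. Release.

Request:
send_rows(rows=[[0,0,0,0,-0.3],[0,0,0,0,0.2],[0,0,0,0,0.5],[0,0,0,0,0.5],[0,0,0,0,0.5]])

```text
t: 40.6
ee_pos: [471.2, 388.4, 160.5]
orientation: [2.034, 2.394, 0.0]
ft_force: [-0.1, -0.1, -0.1]
width: 65.8
```

Request:
send_rows(rows=[[0,0,-0.01,0,0.5],[0,0,-0.02,0,0.5],[0,0,-0.03,0,0.5],[0,0,-0.04,0,0.5],[0,0,0,0,0.5]])

```text
t: 41.1
ee_pos: [473.3, 390.1, 266.8]
orientation: [2.033, 2.392, 0.015]
ft_force: [1.1, 0.6, 0.1]
width: 65.5
```

```bash
python3 b.py; python3 go.py 564.8 -116.5 240 99.2 0.5 45
```

```text
cap [ 564.6 -115.2] mean [ 564.5 -115.2] diam 45.46967697143555 48.25508499145508 z 109.95357817680167 seal 3.212247040062352 line 45.98331911065389 lever 11.910327954368059 base 10
cap [474.9 381.6] mean [475.1 381.7] diam 34.04330062866211 50.580833435058594 z 104.22873248948952 seal 40.63204457503487 line 5.483165714424918 lever 12.82598005030533 base 3
pos [472.4 389.4 264.3] yaw 99.3 chk 99.3 tilt -1.0 w 65.9 t 41.1 F [ 0.9 -0.5  0.3] final q6 -0.36
[[-0.043, 0.001, 0.002, 0.0, 0.5], [-0.043, 0.001, 0.002, 0.0, 0.5], [-0.043, 0.0, 0.002, 0.0, 0.5], [-0.042, 0.001, 0.002, 0.0, 0.5], [-0.043, 0.001, 0.002, 0.0, 0.5]]
[[-0.043, 0.001, 0.002, 0.0, 0.5], [-0.043, 0.001, 0.002, 0.0, 0.5], [-0.043, 0.0, 0.002, 0.0, 0.5], [-0.043, 0.001, 0.002, 0.0, 0.5], [-0.042, 0.001, 0.002, 0.0, 0.5]]
[[-0.043, 0.001, 0.002, 0.0, 0.5], [-0.043, 0.001, 0.002, 0.0, 0.5]]
```

Request:
send_rows(rows=[[-0.043,0.001,0.001,0.0,0.5],[-0.043,0.001,0.001,0.0,0.5],[-0.043,0.0,0.001,0.0,0.5],[-0.042,0.001,0.001,0.0,0.5],[-0.043,0.001,0.002,0.0,0.5]])

```text
t: 41.65
ee_pos: [509.1, 176.2, 254.0]
orientation: [-2.033, -2.394, 0.002]
ft_force: [0.4, 1.1, 0.3]
width: 66.2
```

Request:
send_rows(rows=[[-0.043,0.001,0.002,0.0,0.5],[-0.043,0.001,0.002,0.0,0.5],[-0.043,0.0,0.002,0.0,0.5],[-0.043,0.001,0.002,0.0,0.5],[-0.042,0.001,0.002,0.0,0.5]])

```text
t: 42.15
ee_pos: [547.5, -34.5, 243.8]
orientation: [-2.034, -2.393, 0.001]
ft_force: [0.4, 0.7, -0.0]
width: 65.9
```

Request:
send_rows(rows=[[-0.043,0.001,0.002,0.0,0.5],[-0.043,0.001,0.002,0.0,0.5],[0,0,0,0,0.5],[0,0,0,0,0.5],[0,0,0,0,0.5]])

```text
t: 42.65
ee_pos: [563.2, -116.3, 240.1]
orientation: [-2.033, -2.393, 0.001]
ft_force: [0.4, 0.1, -0.1]
width: 66.2
```

```bash
python3 b.py; python3 go.py 565 -116.7 165 99.2 0.5 20; python3 - <<'E'
from h import *
im=grab('top')
cv2.imwrite('pics/t11.png',cv2.resize(im['color'][130:280,100:320],(800,545),interpolation=cv2.INTER_CUBIC))
E
```

```text
cap [472.3 385.3] mean [472.3 385.3] diam 45.61115646362305 47.96302795410156 z 104.85756902187927 seal 23.803176502020875 line -14.50786679515347 lever 12.38402758339808 base 5
pos [ 563.4 -116.   240.3] yaw 99.4 chk 99.4 tilt -1.0 w 65.9 t 42.7 F [-0.3 -0.3 -0.5] final q6 -0.36
[[-0.0, 0.0, 0.019, 0.0, 0.5], [-0.0, 0.001, 0.019, 0.0, 0.5], [-0.001, 0.0, 0.018, 0.0, 0.5], [0.0, 0.0, 0.019, 0.0, 0.5]]
```

View pics/t11.png

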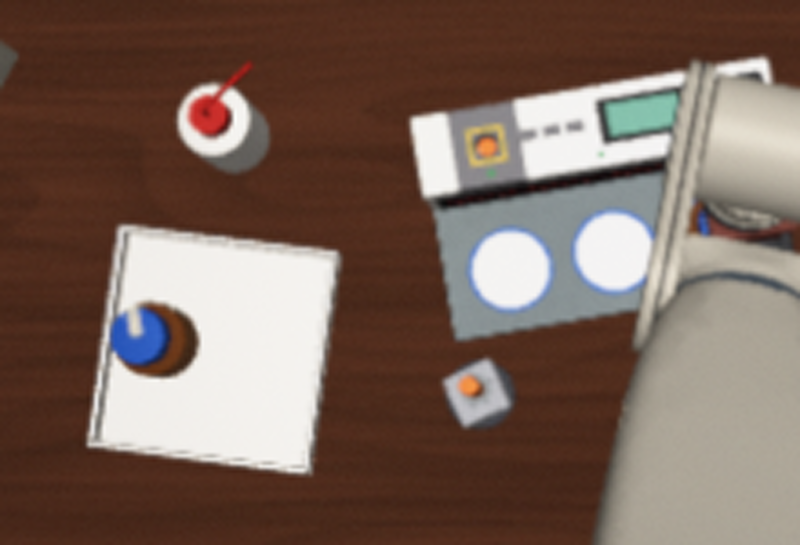

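Request:
send_rows(rows=[[0,0.001,0.019,0,0.5],[0,0,0.019,0,0.5],[0,0,0.019,0,0.5],[0,0,0.018,0,0.5],[0,0,0,0,0.5]])

```text
t: 43.25
ee_pos: [563.5, -115.6, 163.7]
orientation: [-2.03, -2.393, 0.003]
ft_force: [-0.1, 0.9, 0.1]
width: 65.9
```

Request:
send_rows(rows=[[0,0,0,0,0.2],[0,0,0,0,0],[0,0,0,0,-1],[0,0,0,0,-1],[0,0,0,0,-1]])

```text
t: 43.75
ee_pos: [565.1, -117.2, 166.6]
orientation: [2.034, 2.393, 0.001]
ft_force: [-2.5, 0.7, 6.5]
width: 47.3
```

Request:
send_rows(rows=[[0,0,0,0,-1],[0,0,0,0,-1],[0,0,0,0,-1]])

```text
t: 44.05
ee_pos: [565.1, -117.3, 166.6]
orientation: [2.034, 2.393, 0.001]
ft_force: [-2.6, -0.5, 7.5]
width: 47.4
```

Request:
send_rows(rows=[[0,0,-0.02,0,-1],[0,0,-0.03,0,-1],[0,0,-0.03,0,-1],[0,0,-0.02,0,-1],[0,0,0,0,-1]])

```text
t: 44.55
ee_pos: [566.4, -117.5, 268.5]
orientation: [2.031, 2.39, 0.004]
ft_force: [-0.0, -0.1, -3.2]
width: 48.0
```

```bash
python3 go.py 545 90 264 99.2 -1 30
```

```text
pos [ 566.4 -117.5  268.5] yaw 99.3 chk 99.3 tilt -1.0 w 48.0 t 44.5 F [-0.  -0.1 -3.2] final q6 0.0
[[0.03, 0.002, 0.001, 0.0, -1.0], [0.029, 0.002, 0.0, 0.0, -1.0], [0.03, 0.001, 0.001, 0.0, -1.0], [0.03, 0.002, 0.001, 0.0, -1.0], [0.03, 0.002, 0.0, 0.0, -1.0]]
[[0.029, 0.002, 0.001, 0.0, -1.0], [0.03, 0.001, 0.0, 0.0, -1.0]]
```

Request:
send_rows(rows=[[0.03,0.002,0.001,0.0,-1.0],[0.029,0.002,0.0,0.0,-1.0],[0.03,0.001,0.001,0.0,-1.0],[0.03,0.002,0.001,0.0,-1.0],[0.03,0.002,0.0,0.0,-1.0]])

```text
t: 45.05
ee_pos: [548.7, 32.5, 260.9]
orientation: [-2.034, -2.392, 0.002]
ft_force: [0.2, -0.6, -2.5]
width: 47.6
```

Request:
send_rows(rows=[[0.029,0.002,0.001,0.0,-1.0],[0.03,0.001,0.0,0.0,-1.0],[0,0,0,0,-1],[0,0,0,0,-1]])

```text
t: 45.45
ee_pos: [542.6, 90.4, 260.4]
orientation: [-2.032, -2.395, 0.002]
ft_force: [0.2, -0.1, -3.0]
width: 47.5
```

```bash
python3 go.py 458.5 290 262 99.2 -1 30
```

```text
pos [542.6  90.4 260.4] yaw 99.4 chk 99.4 tilt -1.0 w 47.5 t 45.5 F [ 0.2 -0.1 -3. ] final q6 0.4
[[0.026, -0.006, -0.0, 0.0, -1.0], [0.027, -0.007, -0.0, 0.0, -1.0], [0.026, -0.006, -0.001, 0.0, -1.0], [0.026, -0.006, 0.0, 0.0, -1.0], [0.027, -0.007, 0.0, 0.0, -1.0]]
[[0.026, -0.006, -0.0, 0.0, -1.0], [0.026, -0.006, -0.0, 0.0, -1.0], [0.027, -0.006, -0.001, 0.0, -1.0]]
```

Request:
send_rows(rows=[[0.026,-0.006,0,0.0,-1.0],[0.027,-0.007,0,0.0,-1.0],[0.026,-0.006,-0.001,0.0,-1.0],[0.026,-0.006,0.0,0.0,-1.0],[0.027,-0.007,0.0,0.0,-1.0]])

```text
t: 45.95
ee_pos: [490.2, 214.8, 262.1]
orientation: [2.037, 2.392, -0.001]
ft_force: [-0.8, 0.3, -2.8]
width: 47.9
```

Request:
send_rows(rows=[[0.026,-0.006,0,0.0,-1.0],[0.026,-0.006,0,0.0,-1.0],[0.027,-0.006,-0.001,0.0,-1.0],[0,0,0,0,-1],[0,0,0,0,-1]])

```text
t: 46.45
ee_pos: [459.9, 289.6, 263.1]
orientation: [2.034, 2.394, -0.001]
ft_force: [0.2, -1.0, -3.2]
width: 47.4
```

Request:
send_rows(rows=[[0,0,0,0,-1],[0,0,0,0,-1]])

```text
t: 46.65
ee_pos: [460.2, 289.1, 263.4]
orientation: [2.036, 2.392, -0.001]
ft_force: [-0.6, -0.4, -2.3]
width: 47.2
```

```bash
python3 go.py 458.5 290 168 99.2 -1 24
```

```text
pos [460.2 289.1 263.4] yaw 99.2 chk 99.2 tilt -1.0 w 47.2 t 46.6 F [-0.6 -0.4 -2.3] final q6 0.4
[[0.0, -0.0, 0.024, -0.0, -1.0], [0.001, -0.001, 0.024, -0.0, -1.0], [-0.0, -0.0, 0.024, -0.0, -1.0], [0.0, -0.001, 0.023, -0.0, -1.0]]
```

Request:
send_rows(rows=[[0,-0.001,0.024,0,-1],[0,0,0.024,0,-1],[0,0,0.022,0,-1],[0,0,0.018,0,-1],[0,0,0.006,0,-1]])

```text
t: 47.15
ee_pos: [458.4, 288.9, 167.9]
orientation: [-2.035, -2.392, 0.005]
ft_force: [0.8, -0.4, -2.0]
width: 47.6
```

Request:
send_rows(rows=[[0,0,0.001,0,-1],[0,0,0,0,-1],[0,0,0,0,-1]])

```text
t: 47.45
ee_pos: [459.4, 290.3, 169.7]
orientation: [2.034, 2.393, 0.003]
ft_force: [-0.2, 0.4, -2.9]
width: 47.7
```

Request:
send_rows(rows=[[0,0,0.003,0,-1],[0,0,0.003,0,-1],[0,0,0,0,-1],[0,0,0,0,-1]])

```text
t: 47.85
ee_pos: [458.8, 290.1, 162.6]
orientation: [-2.034, -2.394, 0.0]
ft_force: [0.4, -0.0, -3.3]
width: 47.5
```

Request:
send_rows(rows=[[0,0,0.001,0,-1],[0,0,0,0,-1],[0,0,0,0,-1]])

```text
t: 48.15
ee_pos: [458.8, 290.1, 161.7]
orientation: [-2.034, -2.394, 0.0]
ft_force: [-0.5, 0.2, -3.1]
width: 47.6
```

Request:
send_rows(rows=[[0,0,0.001,0,-1],[0,0,0,0,-1],[0,0,0,0,-1]])

```text
t: 48.45
ee_pos: [458.9, 290.2, 161.2]
orientation: [2.034, 2.394, 0.0]
ft_force: [-1.9, -0.5, 6.6]
width: 47.2
```

Request:
send_rows(rows=[[0,0,0,0,-0.3],[0,0,0,0,0.2],[0,0,0,0,0.5],[0,0,0,0,0.5],[0,0,0,0,0.5]])

```text
t: 48.95
ee_pos: [458.9, 290.2, 160.6]
orientation: [2.034, 2.394, 0.0]
ft_force: [-0.6, -0.5, -0.6]
width: 65.7
```

Request:
send_rows(rows=[[0,0,-0.01,0,0.5],[0,0,-0.02,0,0.5],[0,0,-0.03,0,0.5],[0,0,-0.04,0,0.5],[0,0,-0.04,0,0.5]])

```text
t: 49.45
ee_pos: [458.5, 289.9, 302.5]
orientation: [-2.034, -2.394, 0.001]
ft_force: [1.0, -0.4, -0.0]
width: 65.6
```

Request:
send_rows(rows=[[-0.04,0,0,0,0.5],[-0.04,0,0,0,0.5],[-0.04,0,0,0,0.5],[-0.04,0,0,0,0.5],[-0.04,0,0,0,0.5]])

```text
t: 49.95
ee_pos: [491.1, 91.3, 301.6]
orientation: [2.034, 2.394, 0.001]
ft_force: [0.2, 0.1, -0.4]
width: 65.5
```

Request:
send_rows(rows=[[-0.04,0,0,0,0.5],[-0.04,0,0,0,0.5],[0,0,0,0,0.5],[0,0,0,0,0.5],[0,0,0,0,0.5]])

```text
t: 50.45
ee_pos: [503.8, 14.5, 301.0]
orientation: [-2.034, -2.394, -0.0]
ft_force: [-1.0, -0.3, -0.5]
width: 66.1
```

```bash
python3 b.py;  python3 - <<'E'
from h import *
for n in('top','scene'):
    im=grab(n); cv2.imwrite(f'pics/{n}_end.png',cv2.resize(im['color'],(800,600),interpolation=cv2.INTER_CUBIC))
print(telemetry.get_obs()['t'])
E
```

```text
cap [472.6 385.3] mean [472.5 385.3] diam 45.93717956542969 47.11653518676758 z 104.49953618032487 seal 23.81760242586006 line -12.929236039323714 lever 12.393656939414308 base 5
cap [460.6 288.7] mean [460.5 288.7] diam 47.577850341796875 47.71877670288086 z 104.9031274449294 seal 31.706726999731597 line -28.582965108265025 lever 11.60494753096535 base 5
50.6
```

View pics/top_end.png

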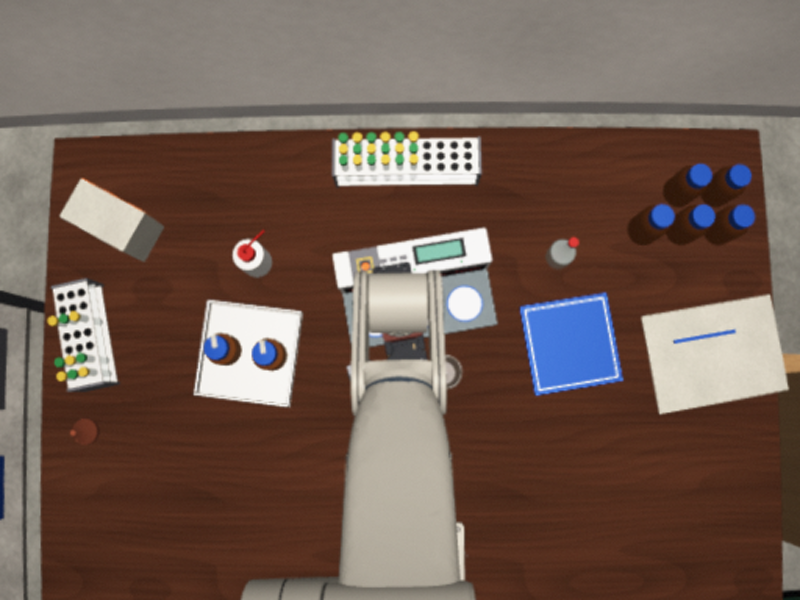

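View pics/scene_end.png

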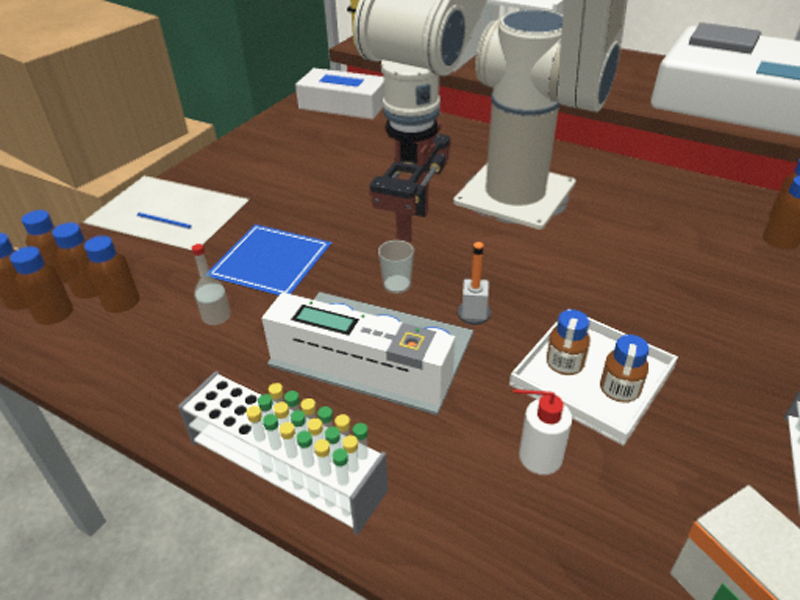

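Both bottles stand in the tray, at pixels (568,343) and (625,370) in the scene view. The stylus is upright in its stand at (477,280), and the beaker, flask and wash bottle look unmoved. Handing in.

```bash
python3 -c "
from h import *
print(ctrl.close_job())"
```

```text
the job is handed in; nothing more can be done
None
```

I carried out every step in the order asked and handed the job in at about 51 s. No verdict is reported back, so this rests on my own checks.

- **Bottles on the reader:** Two bottles were on the mat, and I stood them on ring 1 and ring 0. Just before the press, the top view put them about 2 mm from the ring centres. Their labels were within about 2° of facing the window.
- **Correction on ring 0:** After I first released the bottle there, it measured about 8 mm off centre, and I never found out why. I gripped it again and re-centred it before pressing.
- **Record button:** With the stylus tip in the well, I pressed for about 0.5 to 0.6 s. The force was 8.3 to 8.6 N against the 4.3 N needed, and the tip reached the height of the button's full travel. I can't read the button's travel directly, and no change on the reader confirmed it.
- **Stylus:** It is back upright in its stand, at the same height and with the same contact force as when I took it.
- **Tray:** Both bottles stand in it at about (472, 385) and (460, 289) mm, cap tops at about 105 mm as expected. By eye in the last pictures, the beaker, flask and wash bottle had not moved.

**Disagreement between cameras:** The scene camera placed points near the reader 3 to 5 mm away from where the top camera did. I went with the top camera because it matched the positions where the gripper had closed on the bottles.

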